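# Index the inspection camera to the coil

### The job

The inspection camera hangs from a swing arm that a spring index pin locks over one part at a time. The capacitor in the middle has been looked at and the copper coil beside it is next: without gripping anything or forcing the pin, hook the closed fingertips under its red pull ring, lift the pin out of its hole, swing the arm one hole so that the camera stands over the coil, and let the pin drop fully home in that hole. Leave the parts where they stand and keep off the camera.

Things in the scene. Friction and masses are not known exactly. Their poses are not given: they have to be found in the camera images.
- stand: Grey inspection stand, fixed to the table: round base plate, 310 mm across, top at z 16 mm, with the pivot post of the swing arm. Origin: on the pivot axis at table height; x: from the pivot along the stand's middle (away from the robot and to the left), z up. Five black part pads: 185 mm from the axis, at -36, -18, 0, 18 and 36 degrees from its x axis (plus: towards its +y), tops at z 18 mm.
- plate (a point): Mouth of the middle hole of the steel index plate (plate z 78 to 88 mm, under the arm). Its five 12 mm holes lie 105 mm from the pivot axis at the same angles as the pads; this one is at 0 degrees. A tall square post stands at the table's front left corner beyond the stand: keep the arm to its right.
- swing_arm (a joint): Angle in rad of the aluminium swing arm (34 mm wide, 205 mm long, top at z 100 mm) about the stand's z axis; 0 along the stand's x axis, plus is towards its +y (counter-clockwise from above). It starts near 0, pin in the middle hole; one hole is 0.314 rad (18 degrees). Once the pin is out it turns with slight friction and stays where it is left.
- index_pin (a joint): Lift in m, straight up, of the 10 mm spring index pin on the arm, 105 mm from the pivot axis. 0: home in a hole; from 0.012 it is out of the plate; stop at 0.022. The spring presses it down with 7 N at 0, 9 N at the stop. Let go between holes it rides on the plate at about 0.012 and drops in when the arm brings it over a hole; its round tip finds a hole from about 3 mm off.
- ring (a point): Centre of the red pull ring on the pin: 49 mm inside, 61 mm outside, 5.6 mm round wire, one piece with the pin. At the start 154 mm above the table, 117 mm from the pivot axis, 54 mm above the arm's top; the camera's side begins 49 mm beyond it. Site axes: x outward along the arm, z up.
- ring_top (a point): Centre of the wire at the ring's top, 179 mm above the table at the start. The ring faces back along the arm to the pivot and leans: its top is 25 degrees farther from the pivot than straight up. So closed fingertips that point outward along the arm and about 45 degrees down pass through the ring's middle, and lifting them bears on the wire here.
- lens (a point): Middle of the lens at the lower end of the camera head (black cylinder, 37 mm in diameter, 78 to 150 mm above the table) at the end of the swing arm, 185 mm from the pivot axis, looking straight down.
- coil: Copper toroidal inductor lying flat, 40 mm across, 17 mm high, loose on the pad one hole to one side (either side) of the middle. Origin at the centre of its underside.
- capacitor: Black capacitor standing on the pad one hole to the other side of the middle, loose, 30 mm in diameter, 47 mm high. Origin at the centre of its underside.
- sample_mid: Black capacitor standing on the middle pad, loose, 30 mm in diameter, 47 mm high. Origin at the centre of its underside.
- camera_head: The camera head itself: black cylinder, 37 mm in diameter, 78 to 150 mm above the table, in a stiff focus sleeve at the arm's end. Origin at table height on its axis.

How it is judged:
By the outcome, as a careful person would: the job done as asked, in the order asked, and still so for the second after the job is handed in, with the robot touching nothing.
It also fails if it takes over 38 s, if anything falls off the work surface, if the arm or the gripper's body presses on something with over 40 N, if the wrist force passes 120 N, or if a joint passes its speed limit or range.

### The arm

A 7-joint arm with a two-finger parallel gripper is mounted at the origin on a cart in front of the work surface, level with it; the furniture and walls round the work are solid. World frame = base frame: x ahead of the robot, y to its left, z up, the work surface at z = 0. Lengths are in m, angles in rad, forces in N, time in s.
With the tool pointing down it reaches from about 0.425 to 0.925 m from the base axis. Payload 6.8 kg.
Tool frame: the origin (TCP) lies at the very end of the fingers, on their centre line; the grasp point (between the pads) lies 19 mm behind it; z points along the fingers, y is the line along which they close (so a half turn about z gives the same grasp; the last joint's range is limited). The gripper opens to 85 mm and grips with 20 to 120 N. Pads are 22 mm wide; open, the fingers measure 114 mm over their backs; the gripper's body (76 mm by 85 mm) begins 54 mm behind the grasp point. The pads swing forward as they close: fully open they stand 13 mm farther back than shut.
Start: joints at [1.008, 0.477, 0.022, 1.555, -0.011, 1.109, -0.083], TCP at [0.297, -0.606, 0.231] pointing down, gripper open.
Joint ranges: [-2.96, 2.96], [-0.34, 2.1], [-1.41, 1.46], [0.24, 2.44], [-1.37, 4.51], [0.17, 1.92], [-2.96, 2.96]. Speed limits (rad/s): [2.39, 2.39, 3.14, 3.14, 3.14, 3.14, 3.14].

### API

Orientations are given as a unit quaternion [w, x, y, z].
In Python, from station import bot gives the robot as it stands. The module is installed in compiled form; this text tells all that it offers.
- The arm moves only by the shell command python3 -m jog 'ROWS' [OPENING] [FORCE]. ROWS is JSON, a list of rows, each a list of 4 numbers: the shift along the tool's x, y, z in cm, then the turn about the tool's z in rad. In form: [[x, y, z, spin], ...]. A call has 1 to 20 rows; each row is the pose to reach, as a shift and turn from the pose commanded when the call began, along the tool's axes at that moment; what a row does not reach only later rows make up. A row lasts 1/12 s, in which the tool goes at most 41.7 mm and 7.16 degrees, less where a joint would pass 70% of its speed; a pose out of reach is approached as far as the arm can. A call with a gripper value outside its range is refused whole. OPENING is the closure, from -1 (fully open) to 1 (shut), set as the call begins (- or left out, the last holds). The fingers move at their own pace and stop on an object; FORCE is the grip in N (left out, the last holds). Time passes only in rows, so rows that repeat a pose let the fingers close. It gives the time, the measured TCP pose, the force, the opening and the grip force at its end, in the units of the state.
- bot.get_obs(): the state, without advancing time (a new reading comes with each control period).
- bot.read_camera(name): name is "scene" or "top"; returns a dict with "pixels" (400x640x3 uint8, red, green, blue), "depth" (400x640 float32, m along the optical axis (not along the pixel's ray), 0 where there is no reading), "fovy" (degrees; the focal length in pixels is half the picture's height over the tangent of half this angle, whatever the lens; pixels are square), "cx", "cy" (the principal point, pixels), "pose" (4x4, takes a point from camera to world coordinates). Camera axes: x right, y down, z forward; pixel columns grow to the right and rows downward; lengths in m; the calibration is good to about 2 mm. A picture is of the moment at which its call begins.
- bot.hand_in(): hands the job in; it is judged then, once.
The state is a dict: "t": time; "q": joint angles; "joint_vel": joint speeds; "joint_torque": joint torques, N m; "eef_pos": TCP position; "tool_rot": TCP orientation; "contact_force": force on the tool from outside, world axes, zero at the start; "torque": the same for the moment, N m; "gripper_width": opening from 0.0 (shut) to 1.0 (fully open); "grasp_force": force on a finger pad.
Only numpy, scipy, OpenCV 4.12 (cv2) and the standard library are available. Lean on these libraries where they do the work, as an engineer would, in place of code of your own. Each camera call takes 0.05 s, during which the arm holds its last target. There are 200 camera calls.

## Working session

There is one attempt and no reset: what is moved stays moved. The work goes in short steps, Python scripts to look and compute and a shell command to move; the robot and the scene stay as the last step left them, time stands still between calls to the robot, and variables do not carry over. Pictures are saved under pics/ and viewed, at most 10 in all, crops included, and the job is handed in when it is done.

```bash
mkdir -p pics; cat > h.py <<'E'
import numpy as np, cv2
from station import bot
def cam(n):
    c=bot.read_camera(n); c['f']=200/np.tan(np.radians(c['fovy'])/2); return c
def ray(c,u,v):
    d=c['pose'][:3,:3]@np.array([(u-c['cx'])/c['f'],(v-c['cy'])/c['f'],1]); return c['pose'][:3,3],d
def onz(c,u,v,z):
    o,d=ray(c,u,v); return o+d*(z-o[2])/d[2]
def cloud(c):
    v,u=np.mgrid[:400,:640]; D=c['depth']
    P=np.stack([(u-c['cx'])/c['f']*D,(v-c['cy'])/c['f']*D,D],-1)
    return P@c['pose'][:3,:3].T+c['pose'][:3,3]
E
python3 - <<'E'
from h import *
for n in('scene','top'):
    c=cam(n); cv2.imwrite(f'pics/{n}0.png',c['pixels'][:,:,::-1]); print(n,c['pose'].round(3).tolist(),c['f'],c['cx'],c['cy'])
    P=cloud(c); r=c['pixels'].astype(int)
    hsv=cv2.cvtColor(c['pixels'],cv2.COLOR_RGB2HSV)
    m=((hsv[...,0]<6)|(hsv[...,0]>174))&(hsv[...,1]>150)&(hsv[...,2]>80)
    k,l,s,ce=cv2.connectedComponentsWithStats(m.astype(np.uint8))
    for i in range(1,k):
        if s[i,4]>15: print('red',s[i],ce[i].round(1),np.median(P[l==i],0).round(3))
print(bot.get_obs())
E
```

```text
scene [[-0.885, -0.395, 0.248, 0.282], [-0.466, 0.733, -0.496, 0.17], [0.014, -0.555, -0.832, 0.863], [0.0, 0.0, 0.0, 1.0]] 463.65210085883035 319.5587663075176 200.76250649725733
red [265 130  29  15 200] [279.3 137. ] [ 0.708 -0.454  0.015]
red [115 180  16  19 174] [122.4 189.9] [ 0.861 -0.118  0.107]
red [308 206  22  25 142] [318.6 217.7] [ 0.477 -0.211  0.169]
top [[-0.018, -0.986, 0.168, 0.358], [-1.0, 0.022, 0.018, -0.278], [-0.022, -0.168, -0.986, 0.969], [0.0, 0.0, 0.0, 1.0]] 397.52755097137384 318.08881070061483 190.66902124784065
red [251  34  11  16 115] [255.5  43. ] [ 0.861 -0.121  0.106]
red [392 100   8  30 173] [395.2 115.2] [ 0.707 -0.456  0.015]
red [289 188  18  26  95] [297.1 199.9] [ 0.48  -0.219  0.164]
{'t': 0.1, 'q': array([ 1.00789126,  0.47775968,  0.02234463,  1.55636705, -0.0115141 ,
        1.10928526, -0.08311125]), 'joint_vel': array([ 0.00122343, -0.00144755, -0.00031341, -0.00232091, -0.00116975,
       -0.00136633,  0.00020472]), 'joint_torque': array([ 3.96364398e-03, -5.97773123e+01,  1.61360130e+00, -2.81956404e+01,
        1.28644813e-02,  5.04653261e-03,  2.27077356e-05]), 'eef_pos': array([ 0.29627326, -0.60590206,  0.23038854]), 'tool_rot': array([-8.09298043e-04,  9.74254858e-01,  2.25447900e-01, -2.45212285e-04]), 'contact_force': array([1.10403974, 0.7287872 , 0.09864867]), 'torque': array([ 0.00349848, -0.01774675,  0.01598016]), 'grasp_force': 0.0, 'gripper_width': 1.001991420817012}
```

View pics/scene0.png

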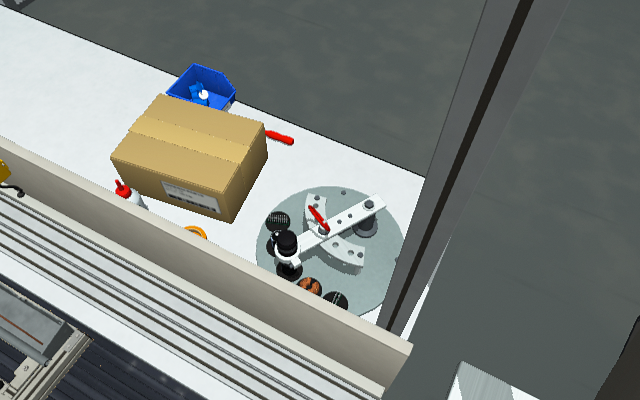

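View pics/top0.png

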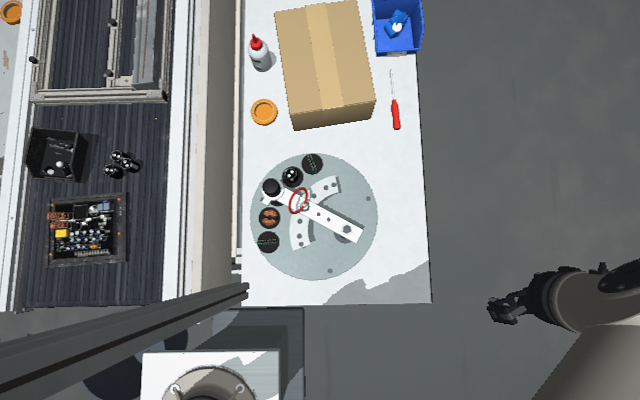

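The scene view shows the arm running from the pivot (~(368,225)) to the camera head (~(287,245)), with the red ring at (318,217). In the top view the pivot is at ~(347,229), the ring at (298,200) and the camera at (271,187). The coil is at (269,217), which is counter-clockwise, so plus. The capacitor is at (292,177).

```bash
python3 - <<'E'
from h import *
c=cam('top'); P=cloud(c); px=c['pixels']
z=P[...,2]
v,u=np.mgrid[:400,:640]
roi=(u>240)&(u<385)&(v>150)&(v<285)
def rect(m):
    p=P[m][:,:2]; r=cv2.minAreaRect((p*1000).astype(np.float32)); return r,len(p)
m=roi&(abs(z-.100)<.006)&(px.min(-1)>120); print('arm',rect(m))
m=roi&(abs(z-.150)<.008)&(px.max(-1)<60); print('head top',rect(m), P[m].mean(0))
hsv=cv2.cvtColor(px,cv2.COLOR_RGB2HSV)
m=roi&(hsv[...,0]<20)&(hsv[...,1]>100)&(z<.06)&(z>.02); print('coil',rect(m))
# base plate circle at z .016
m=roi&(abs(z-.016)<.005); p=P[m][:,:2]; print('base',cv2.minEnclosingCircle((p*1000).astype(np.float32)))
# black pads
g=px.max(-1)
m=(roi&(g<70)).astype(np.uint8); k,l,s,ce=cv2.connectedComponentsWithStats(m)
for i in range(1,k):
    if s[i,4]>20: print(s[i],ce[i].round(1),np.median(P[l==i],0).round(3))
cr=px[145:290,235:390,::-1]; cv2.imwrite('pics/topcrop.png',cv2.resize(cr,None,fx=5,fy=4.0*1.0,interpolation=cv2.INTER_CUBIC)[:580])
E
```

```text
arm (((458.5540771484375, -247.89535522460938), (230.73631286621094, 59.7481689453125), 62.3502197265625), 1232)
head top (((510.5679931640625, -162.08221435546875), (31.025941848754883, 31.95903205871582), 10.115225791931152), 149) [ 0.51269811 -0.16225388  0.14755146]
coil (((456.56072998046875, -143.97201538085938), (34.896236419677734, 35.27561950683594), 89.2202377319336), 149)
base ((438.2875671386719, -222.21253967285156), 189.44837951660156)
[302 154  21  21 276] [311.7 164. ] [ 0.588 -0.246  0.017]
[282 167  21  21 275] [292.6 177.6] [ 0.55  -0.202  0.019]
[263 179  18  18 232] [271.2 187.2] [ 0.508 -0.164  0.147]
[271 201  12   5  43] [275.8 203.2] [ 0.492 -0.157  0.017]
[259 208  21  21 185] [268.7 218.2] [ 0.457 -0.141  0.017]
[258 232  21  21 322] [268.1 242. ] [ 0.399 -0.139  0.017]
```

View pics/topcrop.png

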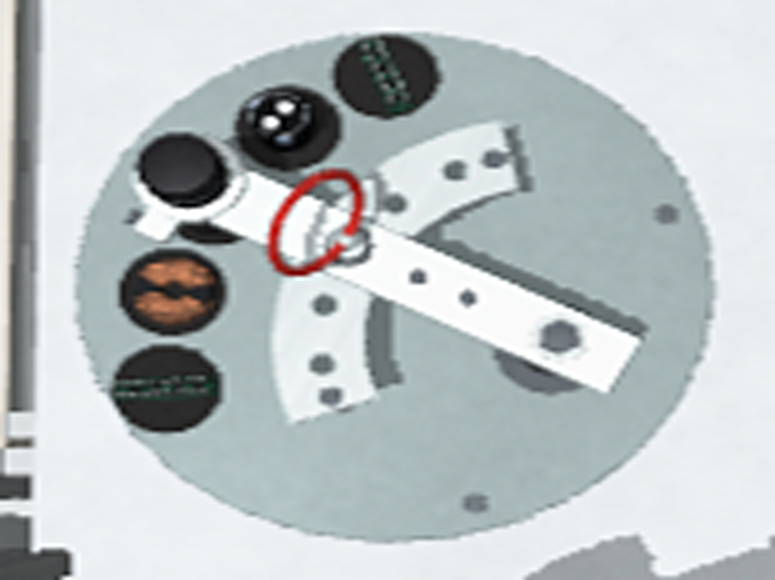

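```bash
python3 -m jog '[[0,0,-4,0.12],[0,0,-8,0.24]]' 1 20; python3 - <<'E'
from h import *
o=bot.get_obs(); print(o['q'].round(4),o['tool_rot'].round(4),o['eef_pos'].round(4),o['contact_force'].round(1))
E
```

```text
t: 0.32
eef_pos: [0.2956, -0.6046, 0.3089]
tool_rot: [-0.003, 0.995, 0.105, -0.001]
contact_force: [0.6, -0.8, 1.6]
gripper_width: 0.75
grasp_force: 0.0
[ 0.9672  0.4234  0.0809  1.4633 -0.0351  1.2637 -0.3095] [-0.0034  0.9945  0.1045 -0.0014] [ 0.2956 -0.6046  0.3089] [ 0.6 -0.8  1.6]
```

```bash
python3 -m jog '[[-4,-2.2,0,0],[-8,-4.4,0,0],[-12,-6.6,0,0],[-16,-8.8,0,0],[-20,-11,0,0],[-24,-13.2,0,0],[-28,-15.6,0,0],[-32,-18,0,0],[-36,-20.2,0,0],[-40,-22.4,0,0],[-44,-24.8,0,0],[-45,-25.4,0,0],[-45,-25.4,0,0]]' ; python3 - <<'E'
from h import *
o=bot.get_obs(); print(o['q'].round(4),o['tool_rot'].round(4),o['eef_pos'].round(4),o['contact_force'].round(1))
E
```

```text
t: 1.4
eef_pos: [-0.2031, -0.4512, 0.3115]
tool_rot: [-0.0, 0.995, 0.104, -0.001]
contact_force: [-0.5, 0.5, -0.1]
gripper_width: 0.004
grasp_force: 0.0
[ 1.5299  0.0956  0.3668  1.8931 -0.0356  1.1591  0.5462] [-2.000e-04  9.946e-01  1.036e-01 -8.000e-04] [-0.2031 -0.4512  0.3115] [-0.5  0.5 -0.1]
```

```bash
python3 -m jog '[[2.2,-3,0,0],[4.4,-6,0,0],[6.6,-9,0,0],[8.8,-12,0,0]]' ; python3 - <<'E'
from h import *
o=bot.get_obs(); print(o['q'].round(4),o['tool_rot'].round(4),o['eef_pos'].round(4),o['contact_force'].round(1))
E
```

```text
t: 1.73
eef_pos: [-0.1365, -0.3163, 0.3107]
tool_rot: [-0.001, 0.994, 0.107, -0.0]
contact_force: [0.8, -0.8, 0.3]
gripper_width: 0.001
grasp_force: 0.0
[ 1.4775 -0.2134  0.2688  2.1615  0.0611  1.1877  0.3608] [-5.000e-04  9.943e-01  1.068e-01 -1.000e-04] [-0.1365 -0.3163  0.3107] [ 0.8 -0.8  0.3]
```

```bash
python3 -m jog '[[1.8,-2.4,0,0],[3.6,-4.8,0,0],[5.4,-7.2,0,0],[5.4,-7.2,0,0]]' ; python3 - <<'E'
from h import *
o=bot.get_obs(); print(o['q'].round(4),o['tool_rot'].round(4),o['eef_pos'].round(4),o['contact_force'].round(1))
E
```

```text
t: 2.07
eef_pos: [-0.107, -0.2505, 0.3127]
tool_rot: [0.001, 0.994, 0.109, -0.0]
contact_force: [-0.9, -0.3, -0.3]
gripper_width: -0.002
grasp_force: 0.0
[ 1.7893 -0.3367 -0.0324  2.2506 -0.0118  1.2245  0.4112] [ 1.500e-03  9.940e-01  1.094e-01 -3.000e-04] [-0.107  -0.2505  0.3127] [-0.9 -0.3 -0.3]
```

```bash
python3 -m jog '[[2,-3,0,0],[4,-6,0,0],[6,-9,0,0],[6,-9,0,0]]' ; python3 - <<'E'
from h import *
o=bot.get_obs(); print(o['q'].round(4),o['tool_rot'].round(4),o['eef_pos'].round(4),o['contact_force'].round(1))
E
```

```text
t: 2.4
eef_pos: [-0.1036, -0.2271, 0.2988]
tool_rot: [-0.014, 0.996, 0.092, 0.005]
contact_force: [-1.5, 2.0, -0.7]
gripper_width: 0.0
grasp_force: 0.0
[ 2.1317 -0.3373 -0.2746  2.2785 -0.0932  1.22    0.5203] [-0.0142  0.9956  0.0921  0.0047] [-0.1036 -0.2271  0.2988] [-1.5  2.  -0.7]
```

```bash
cat >> h.py <<'E'
from scipy.spatial.transform import Rotation as Ro
def st():
    o=bot.get_obs(); w,x,y,z=o['tool_rot']; R=Ro.from_quat([x,y,z,w]).as_matrix(); zz=R[:,2]
    print('t',round(o['t'],2),'q',o['q'].round(3),'p',o['eef_pos'].round(4),'F',o['contact_force'].round(1))
    print('tilt',np.degrees(np.arccos(-zz[2])).round(2),'az',np.degrees(np.arctan2(zz[1],zz[0])).round(1),'x',R[:,0].round(3),'y',R[:,1].round(3))
    with open('log.txt','a') as f: f.write(repr((o['q'].tolist(),o['eef_pos'].tolist(),o['tool_rot'].tolist()))+'\n')
E
python3 -m jog '[[0,0,0,0],[0,0,0,0],[0,0,0,0]]' >/dev/null; python3 -c "from h import *;st()"; python3 -m jog '[[-2,3,0,0],[-4,6,0,0],[-4,6,0,0]]'>/dev/null; python3 -c "from h import *;st()"
```

```text
t 2.65 q [ 2.062 -0.336 -0.24   2.277 -0.092  1.22   0.518] p [-0.0961 -0.2322  0.2998] F [-0.5  1.  -1.2]
tilt 1.57 az 58.7 x [0.976 0.219 0.019] y [ 0.219 -0.976 -0.02 ]
t 2.9 q [ 2.06  -0.169 -0.247  2.166 -0.054  1.164  0.493] p [-0.1224 -0.305   0.298 ] F [-0.7 -0.4  1.9]
tilt 1.46 az 56.1 x [0.975 0.223 0.019] y [ 0.223 -0.975 -0.017]
```

```bash
cat > fk.py <<'E'
import numpy as np, itertools
from scipy.spatial.transform import Rotation as Ro
S=[([1.00789,.47776,.02234,1.55637,-.01151,1.10929,-.08311],[.29627,-.60590,.23039],[-.00081,.974255,.225448,-.000245]),
([.9672,.4234,.0809,1.4633,-.0351,1.2637,-.3095],[.2956,-.6046,.3089],[-.0034,.9945,.1045,-.0014]),
([1.5299,.0956,.3668,1.8931,-.0356,1.1591,.5462],[-.2031,-.4512,.3115],[-.0002,.9946,.1036,-.0008]),
([1.4775,-.2134,.2688,2.1615,.0611,1.1877,.3608],[-.1365,-.3163,.3107],[-.0005,.9943,.1068,-.0001]),
([1.7893,-.3367,-.0324,2.2506,-.0118,1.2245,.4112],[-.1070,-.2505,.3127],[.0015,.994,.1094,-.0003]),
([2.1317,-.3373,-.2746,2.2785,-.0932,1.22,.5203],[-.1036,-.2271,.2988],[-.0142,.9956,.0921,.0047])]
try: S+=[eval(l) for l in open('log.txt')]
except Exception: pass
def q2R(a): return Ro.from_quat([a[1],a[2],a[3],a[0]])
def rots(q,s,c):
    ang=np.array(s)*q; ang[0]+=c; R=np.eye(3); L=[R]
    for i,a in enumerate(ang):
        R=R@Ro.from_euler('zyzyzyz'[i],a).as_matrix(); L.append(R)
    return L
def fit():
    best=None
    for s in itertools.product([1,-1],repeat=4):
      for e in itertools.product([1,-1],repeat=2):
        sg=[s[0],1,s[1],e[0],s[2],e[1],s[3]]
        M=[q2R(o).as_matrix() for _,_,o in S]; 
        # R = Rz(c0) F(q) Rz(c1): search c0, c1 closed form
        for c0 in np.radians(np.arange(0,360,90)):
          F=[rots(np.array(q),sg,c0)[-1] for q,_,_ in S]
          D=[f.T@m for f,m in zip(F,M)]; mean=Ro.from_matrix(D).mean().as_matrix()
          err=max(np.linalg.norm(d-mean) for d in D)
          if best is None or err<best[0]-1e-9: best=(err,sg,c0,mean)
    return best
if __name__=='__main__':
    err,sg,c0,T=fit(); print(err,sg,c0,T.round(3))
    A=[];b=[]
    for q,p,o in S:
        L=rots(np.array(q),sg,c0); A.append(np.hstack([L[0][:,2:3],L[2],L[4],L[6],])); b.append(p)
    A=np.vstack(A);b=np.hstack(b)
    lam=1e-3; x=np.linalg.solve(A.T@A+lam**2*np.eye(A.shape[1]),A.T@b); print(x.round(4),np.abs(A@x-b).max())
    print(np.linalg.svd(A)[1].round(4))
E
python3 fk.py
```

```text
0.00016689639249864224 [-1, 1, -1, 1, -1, 1, -1] 0.0 [[-0. -1. -0.]
 [ 1. -0. -0.]
 [ 0. -0.  1.]]
[ 2.835e-01 -0.000e+00 -3.070e-02  5.417e-01 -2.000e-04 -3.170e-02
  4.723e-01 -1.000e-04  1.000e-04  3.237e-01] 3.201555317795812e-05
[5.6029 4.8731 4.8193 0.8757 0.8076 0.4254 0.1391 0.0966 0.0777 0.0165]
```

```bash
cat > sim.py <<'E'
import numpy as np
from scipy.spatial.transform import Rotation as Ro
from scipy.optimize import least_squares
lo=np.array([-2.96,-.34,-1.41,.24,-1.37,.17,-2.96]);hi=np.array([2.96,2.1,1.46,2.44,4.51,1.92,2.96])
vm=np.array([2.39,2.39,3.14,3.14,3.14,3.14,3.14])*.7/12
sg=np.array([-1,1,-1,1,-1,1,-1]); T=np.array([[0,-1,0],[1,0,0],[0,0,1.]])
def fk(q,full=False):
    R=np.eye(3); p=np.array([0,0,.2835]); pts=[p]
    for i,a in enumerate(sg*q):
        R=R@Ro.from_euler('zyzyzyz'[i],a).as_matrix()
        if i==1: p=p+R@[0,-.0307,.5417]; pts.append(p)
        if i==3: p=p+R@[0,-.0317,.4723]; pts.append(p)
        if i==5: p=p+R@[0,0,.3237]; pts.append(p)
    return (p,R@T,np.array(pts)) if full else (p,R@T)
def solve(q,p,R,w=.3,reg=.01,l=lo,h=hi):
    def f(x):
        a,b=fk(x); return np.r_[(p-a),w*Ro.from_matrix(R@b.T).as_rotvec(),reg*(x-q)*.1]
    l=np.maximum(l,lo);h=np.minimum(h,hi)
    return least_squares(f,np.clip(q,l+1e-6,h-1e-6),bounds=(l,h),xtol=1e-8,ftol=1e-10).x
def goalR(az,tilt,spin=0):
    a,t=np.radians([az,tilt]); z=np.array([np.cos(a)*np.sin(t),np.sin(a)*np.sin(t),-np.cos(t)])
    y=np.array([-np.sin(a),np.cos(a),0]); x=np.cross(y,z); R=np.stack([x,y,z],1)
    return R@Ro.from_euler('z',spin).as_matrix()
def tilt(R):
    z=R[:,2]; return np.degrees(np.arccos(-z[2])).round(1),np.degrees(np.arctan2(z[1],z[0])).round(0)
E
python3 - <<'E'
from sim import *
rng=np.random.default_rng(0)
ring=np.array([.4774,-.2209,.154])
q0=np.array([2.06,-.169,-.247,2.166,-.054,1.164,.493])
for az in(50,60,70,80):
  for sp in(0,np.pi):
    best=None
    for k in range(25):
        q=rng.uniform(lo,hi) if k else q0; q=solve(q,ring,goalR(az,45,sp),reg=0)
        p,R,pts=fk(q,True); e=np.linalg.norm(p-ring)+.3*np.linalg.norm(R-goalR(az,45,sp))
        if e<1e-3:
            m=min((q-lo).min(),(hi-q).min())
            if best is None or m>best[0]: best=(m,q,pts)
    print(az,sp, None if best is None else (best[0].round(2),best[1].round(2),best[2][1:3].round(2).tolist()))
E
```

```text
50 0 (np.float64(0.39), array([ 1.07,  0.49, -0.39,  2.05, -0.85,  0.86, -2.48]), [[0.1, -0.24, 0.76], [0.33, -0.4, 0.38]])
50 3.141592653589793 (np.float64(0.42), array([ 1.5 ,  0.67, -0.97,  2.02, -0.39,  0.71,  0.26]), [[-0.01, -0.34, 0.71], [0.33, -0.4, 0.38]])
60 0 (np.float64(0.44), array([ 1.13,  0.56, -0.49,  1.95, -0.66,  0.95, -2.52]), [[0.09, -0.27, 0.74], [0.36, -0.42, 0.38]])
60 3.141592653589793 (np.float64(0.51), array([ 1.41,  0.68, -0.89,  1.93, -0.35,  0.86,  0.35]), [[0.02, -0.34, 0.7], [0.36, -0.42, 0.38]])
70 0 (np.float64(0.55), array([ 0.96,  0.57, -0.31,  1.87, -0.65,  1.1 , -2.41]), [[0.14, -0.26, 0.74], [0.4, -0.44, 0.38]])
70 3.141592653589793 (np.float64(0.59), array([ 1.25,  0.66, -0.71,  1.85, -0.4 ,  1.02,  0.51]), [[0.08, -0.33, 0.71], [0.4, -0.44, 0.38]])
80 0 (np.float64(0.63), array([ 0.72,  0.6 , -0.03,  1.81, -0.68,  1.27, -2.24]), [[0.21, -0.22, 0.73], [0.44, -0.45, 0.38]])
80 3.141592653589793 (np.float64(0.66), array([ 0.99,  0.63, -0.4 ,  1.78, -0.5 ,  1.19,  0.73]), [[0.15, -0.28, 0.72], [0.44, -0.45, 0.38]])
```

```bash
cat >> sim.py <<'E'
def run(q,rows,w=.3,reg=.05):
    q=np.array(q,float); p0,R0=fk(q)
    for r in rows:
        p,R=fk(q); tp=p0+R0@(np.array(r[:3])/100); tR=R0@Ro.from_euler('z',r[3]).as_matrix()
        d=tp-p; n=np.linalg.norm(d); tp=p+d*min(1,.0417/max(n,1e-9))
        rv=Ro.from_matrix(tR@R.T).as_rotvec(); n=np.linalg.norm(rv); rv=rv*min(1,.125/max(n,1e-9)); tR=Ro.from_rotvec(rv).as_matrix()@R
        q=solve(q,tp,tR,w,reg,q-vm,q+vm)
    return q
E
python3 - <<'E'
from sim import *
q0=[1.4775,-.2134,.2688,2.1615,.0611,1.1877,.3608]
for w in(.05,.1,.2,.4,.8):
    q=run(q0,[[1.8,-2.4,0,0],[3.6,-4.8,0,0],[5.4,-7.2,0,0],[5.4,-7.2,0,0]],w); p,R=fk(q)
    q2=run(q,[[2,-3,0,0],[4,-6,0,0],[6,-9,0,0],[6,-9,0,0]],w); p2,R2=fk(q2)
    print(w,q.round(2),p.round(3),tilt(R),q2.round(2),p2.round(3),tilt(R2))
E
```

```text
0.05 [ 1.78 -0.34 -0.03  2.26 -0.01  1.27  0.39] [-0.099 -0.235  0.31 ] (np.float64(2.6), np.float64(76.0)) [ 2.13 -0.34 -0.29  2.29 -0.12  1.53  0.54] [-0.06  -0.135  0.315] (np.float64(19.7), np.float64(69.0))
0.1 [ 1.78 -0.34 -0.04  2.26 -0.02  1.26  0.39] [-0.099 -0.235  0.31 ] (np.float64(2.3), np.float64(76.0)) [ 2.14 -0.34 -0.3   2.29 -0.12  1.51  0.54] [-0.061 -0.138  0.313] (np.float64(19.0), np.float64(69.0))
0.2 [ 1.78 -0.34 -0.04  2.26 -0.02  1.25  0.39] [-0.1   -0.238  0.309] (np.float64(1.8), np.float64(76.0)) [ 2.14 -0.34 -0.3   2.29 -0.12  1.45  0.55] [-0.068 -0.155  0.305] (np.float64(15.4), np.float64(68.0))
0.4 [ 1.78 -0.34 -0.04  2.26 -0.01  1.23  0.39] [-0.101 -0.242  0.308] (np.float64(1.0), np.float64(77.0)) [ 2.14 -0.34 -0.3   2.31 -0.11  1.25  0.54] [-0.087 -0.203  0.285] (np.float64(5.4), np.float64(69.0))
0.8 [ 1.78 -0.34 -0.04  2.27 -0.01  1.22  0.39] [-0.102 -0.245  0.306] (np.float64(0.4), np.float64(80.0)) [ 2.14 -0.34 -0.3   2.33 -0.11  1.17  0.54] [-0.094 -0.221  0.277] (np.float64(1.5), np.float64(70.0))
```

```bash
nproc; cat > search.py <<'E'
from sim import *
import itertools, multiprocessing as mp, sys
qc=np.array([2.06,-.169,-.247,2.166,-.054,1.164,.493])
g=goalR(69,45)[:,2]
def fast(q,p,R,w,l,h):
    # few projected Gauss-Newton steps
    x=np.clip(q,l,h)
    for _ in range(3):
        a,b=fk(x); e=np.r_[p-a,w*Ro.from_matrix(R@b.T).as_rotvec()]
        J=np.zeros((6,7))
        for i in range(7):
            y=x.copy();y[i]+=1e-5; c,d=fk(y); J[:,i]=np.r_[c-a,w*Ro.from_matrix(d@b.T).as_rotvec()]/1e-5
        free=np.ones(7,bool)
        for _ in range(4):
            Jf=J[:,free]; dx=np.zeros(7); dx[free]=Jf.T@np.linalg.solve(Jf@Jf.T+1e-4*np.eye(6),e)
            bad=free&(((x+dx>h+1e-9)&(x>=h-1e-6))|((x+dx<l-1e-9)&(x<=l+1e-6)))
            if not bad.any(): break
            free&=~bad
        x=np.clip(x+dx,l,h)
    return x
def job(a):
    phi,r,z,rel,eps=a; f,ps,ep=np.radians([phi,phi+180+rel,eps])
    P=np.array([r*np.cos(f),r*np.sin(f),z]); R=goalR(69,1)
    q=qc.copy()
    p,_=fk(q)
    for s in np.linspace(0.1,1,10): q=fast(q,p+(P-p)*s,R,.8,lo,hi)
    if np.linalg.norm(fk(q)[0]-P)>.02: return None
    d=np.array([np.cos(ps)*np.cos(ep),np.sin(ps)*np.cos(ep),np.sin(ep)])
    out=[]
    for k in range(50):
        p,R=fk(q); q=fast(q,p+.0417*d,R,.8,np.maximum(lo,q-vm),np.minimum(hi,q+vm))
        p,R,pts=fk(q,True); out.append((float(np.dot(R[:,2],g)),tilt(R),p.round(2).tolist(),q.round(2).tolist()))
        if np.hypot(*p[:2])<.13 and p[2]<.5 or p[2]<.05: break
    b=max(out,key=lambda o:o[0]); return b[0],a,len(out),b[1:]
if __name__=='__main__':
    G=list(itertools.product([-60,-80,-100,-120,-140],[.42,.7],[.2,.45,.7],[-45,-20,0,20,45,180],[-60,-25,0,25,60]))
    with mp.Pool() as po: res=[x for x in po.map(job,G,4) if x]
    for x in sorted(res,key=lambda x:-x[0])[:14]: print(x)
E
export OMP_NUM_THREADS=1; time timeout 500 python3 search.py
```

```text
4
(0.9999785321435536, (-60, 0.42, 0.2, -45, 0), 50, ((np.float64(44.8), np.float64(69.0)), [0.3, 0.47, 0.33], [0.69, -0.34, -1.41, 2.21, -1.35, 0.6, -2.96]))
(0.9989153740171424, (-100, 0.42, 0.45, 0, 0), 50, ((np.float64(42.4), np.float64(70.0)), [0.31, 0.55, 0.47], [0.71, -0.34, -1.41, 1.84, -0.9, 0.8, -2.96]))
(0.9981921772090753, (-60, 0.42, 0.45, -45, 0), 50, ((np.float64(42.7), np.float64(73.0)), [0.34, 0.48, 0.4], [0.85, -0.34, -1.41, 2.0, -1.12, 0.83, -2.96]))
(0.9969950516006819, (-80, 0.7, 0.2, -20, 0), 50, ((np.float64(41.5), np.float64(73.0)), [0.26, 0.45, 0.29], [0.67, -0.34, -1.41, 2.29, -1.37, 0.62, -2.96]))
(0.9962824264888872, (-60, 0.7, 0.45, -45, 0), 50, ((np.float64(40.2), np.float64(67.0)), [0.37, 0.47, 0.43], [0.88, -0.34, -1.41, 1.92, -0.98, 0.85, -2.96]))
(0.9961115617521918, (-100, 0.42, 0.2, -20, 0), 50, ((np.float64(43.0), np.float64(62.0)), [0.41, 0.41, 0.38], [0.98, -0.34, -1.41, 2.07, -1.17, 0.76, -2.96]))
(0.9954938433997718, (-80, 0.42, 0.2, -20, 0), 50, ((np.float64(44.4), np.float64(77.0)), [0.26, 0.48, 0.32], [0.68, -0.34, -1.41, 2.22, -1.37, 0.68,
[... 471 characters left out ...]
 -1.0, 0.97, -2.96]))
(0.9879242147905218, (-60, 0.42, 0.45, 0, 0), 50, ((np.float64(39.8), np.float64(80.0)), [0.24, -0.01, 0.52], [1.28, -0.34, -0.47, 1.95, -0.72, 1.92, -1.77]))
(0.986964806678919, (-80, 0.42, 0.45, -20, 0), 50, ((np.float64(41.0), np.float64(81.0)), [0.29, 0.46, 0.35], [0.81, -0.34, -1.41, 2.12, -1.2, 0.86, -2.96]))
(0.986953434791851, (-80, 0.42, 0.45, -20, -25), 50, ((np.float64(36.6), np.float64(75.0)), [0.23, 0.4, 0.23], [0.63, -0.34, -1.41, 2.4, -1.37, 0.6, -2.96]))
(0.9861854626533975, (-80, 0.42, 0.2, -20, -25), 50, ((np.float64(36.2), np.float64(75.0)), [0.23, 0.39, 0.23], [0.66, -0.34, -1.41, 2.41, -1.37, 0.61, -2.96]))
real	1m55.200s
user	7m22.023s
sys	0m0.382s
```

```bash
python3 - <<'E'
from h import *
for n in('top','scene'):
    c=cam(n); P=cloud(c); d=c['depth']>0
    for z0,z1 in((.02,.2),(.2,.4),(.4,.7),(.7,1.2)):
        m=d&(P[...,2]>z0)&(P[...,2]<z1)&(P[...,0]>-.1)&(P[...,0]<.45)&(P[...,1]>-.6)&(P[...,1]<.4)
        q=P[m]; 
        if len(q): print(n,z0,len(q),np.percentile(q,[2,50,98],axis=0).round(3).tolist())
E
cat > fsim.py <<'E'
from sim import lo,hi,vm,goalR,Ro
import numpy as np
sg=[-1,1,-1,1,-1,1,-1]; T=np.array([[0,-1,0],[1,0,0],[0,0,1.]])
D={1:np.array([0,-.0307,.5417]),3:np.array([0,-.0317,.4723]),5:np.array([0,0,.3237])}
def fkj(q):
    R=np.eye(3);p=np.array([0,0,.2835]);ax=[];og=[];pts=[p]
    for i in range(7):
        c,s=np.cos(q[i]),np.sin(q[i])*sg[i]
        if i%2==0: ax.append(R[:,2]*sg[i]); M=np.array([[c,-s,0],[s,c,0],[0,0,1]])
        else: ax.append(R[:,1]*sg[i]); M=np.array([[c,0,s],[0,1,0],[-s,0,c]])
        og.append(p); R=R@M
        if i in D: p=p+R@D[i]; pts.append(p)
    A=np.array(ax); J=np.vstack([np.cross(A,p-np.array(og)).T,A.T])
    return p,R@T,J,pts
def rv(M):
    return .5*np.array([M[2,1]-M[1,2],M[0,2]-M[2,0],M[1,0]-M[0,1]])
W=.8
def step(q,tp,tR,l,h,it=2):
    x=np.clip(q,l,h)
    for _ in range(it):
        a,b,J,_p=fkj(x); J=J.copy(); J[3:]*=W; e=np.r_[tp-a,W*rv(tR@b.T)]
        free=np.ones(7,bool)
        for _k in range(4):
            Jf=J[:,free]; dx=np.zeros(7); dx[free]=Jf.T@np.linalg.solve(Jf@Jf.T+1e-4*np.eye(6),e)
            bad=free&(((x+dx>h)&(x>=h-1e-6))|((x+dx<l)&(x<=l+1e-6)))
            if not bad.any(): break
            free&=~bad
        x=np.clip(x+dx,l,h)
    return x
def call(q,dirw,spin,dist=.0417):
    p,R,_,_p=fkj(q); c,s=np.cos(spin),np.sin(spin)
    return step(q,p+dist*dirw,R@np.array([[c,-s,0],[s,c,0],[0,0,1]]),np.maximum(lo,q-vm),np.minimum(hi,q+vm))
E
```

```text
top 0.02 4443 [[0.062, -0.34, 0.021], [0.398, -0.052, 0.087], [0.448, 0.357, 0.194]]
top 0.2 2416 [[0.272, -0.09, 0.203], [0.321, -0.052, 0.251], [0.444, -0.037, 0.395]]
top 0.4 8151 [[0.271, -0.09, 0.419], [0.292, -0.089, 0.626], [0.306, -0.058, 0.698]]
top 0.7 1934 [[0.276, -0.09, 0.701], [0.294, -0.089, 0.714], [0.306, -0.075, 0.73]]
scene 0.02 8357 [[0.257, -0.33, 0.02], [0.384, -0.038, 0.086], [0.447, 0.023, 0.194]]
scene 0.2 4870 [[0.254, -0.059, 0.203], [0.304, -0.044, 0.253], [0.444, -0.036, 0.393]]
scene 0.4 12617 [[0.271, -0.059, 0.417], [0.288, -0.053, 0.621], [0.305, -0.052, 0.698]]
scene 0.7 4845 [[0.27, -0.059, 0.701], [0.285, -0.053, 0.719], [0.305, -0.052, 0.738]]
```

```bash
cat > greedy.py <<'E'
from fsim import *
import itertools, multiprocessing as mp
qc=np.array([2.06,-.169,-.247,2.166,-.054,1.164,.493])
g=goalR(69,47)[:,2]
dirs=[np.array(d)/np.linalg.norm(d) for d in itertools.product([-1,0,1],repeat=3) if any(d)]
def segd(p,a,b):
    t=np.clip(np.dot(p-a,b-a)/np.dot(b-a,b-a),0,1); return np.linalg.norm(p-a-t*(b-a))
def ok(q):
    p,R,_,pts=fkj(q); S,E,Wr,Tc=pts
    if p[2]<.1: return False
    for s in np.linspace(0,1,6):
        h=Tc+(Wr-Tc)*s; f=Wr+(E-Wr)*s
        for x in(h,f):
            if np.hypot(x[0]-.28,x[1]+.07)<.15 or (x[1]>-.12 and x[0]>.05): return False
        if s<.85:
            if np.hypot(h[0],h[1])<.15 and h[2]<.42: return False
            if segd(h,S,E)<.14: return False
    return True
def job(a):
    phi,r,z,spin=a; f=np.radians(phi); P=np.array([r*np.cos(f),r*np.sin(f),z]); R=goalR(69,1.5,spin)
    q=qc.copy(); p,R0,_,_=fkj(q); rr=Ro.from_matrix(R@R0.T).as_rotvec()
    for s in np.linspace(.05,1,20): q=step(q,p+(P-p)*s,Ro.from_rotvec(rr*s).as_matrix()@R0,lo,hi)
    p,R1,_,_=fkj(q)
    if np.linalg.norm(p-P)>.01 or np.linalg.norm(R1-R)>.05 or not ok(q): return None
    qs=q.copy(); seq=[]
    hist=[]
    for blk in range(26):
        best=None; val0=float(fkj(q)[1][:,2]@g)
        for i,d in enumerate(dirs):
            for sp in(-.12,0,.12):
                x=q
                good=True; n=0
                for _ in range(8 if blk==0 else 3):
                    x=call(x,d,sp); n+=1
                    if not ok(x): good=False;break
                if not good: continue
                v=float(fkj(x)[1][:,2]@g)
                if best is None or v>best[0]: best=(v,i,sp,x,n)
        if best is None or best[0]<val0+5e-4: break
        q=best[3]; seq.append((dirs[best[1]].round(1).tolist(),best[2],best[4]))
    p,R,_,_=fkj(q); z=R[:,2]
    return float(z@g),a,np.degrees(np.arccos(-z[2])).round(1),np.degrees(np.arctan2(z[1],z[0])).round(),p.round(2).tolist(),q.round(2).tolist(),qs.round(2).tolist(),seq
if __name__=='__main__':
    G=list(itertools.product([-50,-80,-110,-140],[.4,.65,.85],[.25,.5,.75],[-2,-.7,.7,2]))
    np.random.default_rng(1).shuffle(G)
    res=[]
    with mp.Pool(4) as po:
        for x in po.imap_unordered(job,G,1):
            if x: res.append(x)
    for x in sorted(res,key=lambda x:-x[0])[:6]: print(x)
E
export OMP_NUM_THREADS=1; time timeout 420 python3 greedy.py
```

```text
(0.9999857656920048, (-80, 0.65, 0.25, 0.7), np.float64(47.3), np.float64(69.0), [-0.22, -0.07, 0.32], [1.0, 0.25, 1.46, 2.2, 0.19, 1.62, -2.96], [1.44, 0.44, -0.18, 1.57, 0.06, 1.16, -2.96], [([0.0, -0.7, 0.7], 0.12, 8), ([0.6, -0.6, -0.6], 0.12, 3), ([0.0, -0.7, -0.7], 0.12, 3), ([0.0, 0.7, 0.7], 0.12, 3), ([0.6, 0.6, 0.6], 0.12, 3), ([0.6, 0.6, 0.6], 0, 3), ([0.7, 0.7, 0.0], -0.12, 3), ([0.0, 0.7, 0.7], -0.12, 3), ([0.0, 1.0, 0.0], 0.12, 3), ([-0.7, 0.7, 0.0], 0.12, 3), ([0.0, 0.7, 0.7], 0.12, 3)])
(0.9999511598012485, (-80, 0.65, 0.5, 0.7), np.float64(46.5), np.float64(69.0), [-0.12, -0.17, 0.3], [1.05, 0.17, 0.98, 2.17, -0.04, 1.69, -2.45], [1.46, 0.35, -0.23, 1.15, 0.06, 1.66, -2.96], [([-0.7, 0.7, 0.0], 0.12, 8), ([0.0, 0.7, 0.7], 0.12, 3), ([0.0, 1.0, 0.0], 0, 3), ([0.0, 1.0, 0.0], 0.12, 3), ([0.0, 0.7, 0.7], -0.12, 3), ([-0.7, 0.0, -0.7], 0, 3)])
(0.9999500807092546, (-110, 0.4, 0.5, -0.7), np.float64(47.6), np.float64(69.0), [-0.23, 0.22, 0.28], [1.83, -0.26, 0.99, 2.44, 0.77, 1.57, -0.1], [2.2, -0.11, -0.38, 1.67, -0.04, 1.6, -0.98], [([-0.7, 0.7, 0.0], -0.12, 8), ([1.0, 0
[... 1588 characters left out ...]
0.0], 0.12, 3), ([-0.6, 0.6, -0.6], 0, 3), ([0.7, 0.7, 0.0], 0.12, 3), ([-0.6, 0.6, -0.6], -0.12, 3), ([0.0, 0.7, 0.7], -0.12, 3), ([-0.7, 0.0, 0.7], 0.12, 3), ([0.7, 0.0, 0.7], 0.12, 3), ([-0.6, 0.6, -0.6], 0.12, 3)])
(0.9998105164481956, (-140, 0.65, 0.5, 0.7), np.float64(48.0), np.float64(70.0), [0.15, -0.25, 0.44], [0.7, 0.04, 0.62, 1.9, -0.48, 1.92, -2.96], [2.27, 0.34, 0.11, 1.17, -0.03, 1.66, -1.84], [([1.0, 0.0, 0.0], 0.12, 8), ([0.6, 0.6, 0.6], 0.12, 3), ([0.7, 0.7, 0.0], 0, 3), ([0.0, 0.7, 0.7], 0.12, 3), ([0.6, 0.6, 0.6], -0.12, 3), ([0.0, 1.0, 0.0], 0.12, 3), ([0.7, 0.0, 0.7], 0, 3), ([0.7, 0.0, 0.7], -0.12, 3), ([0.0, -0.7, 0.7], 0, 3)])
real	2m7.505s
user	7m54.235s
sys	0m0.396s
```

```bash
python3 -m jog '[[0.8,1.9,-1,0.12],[1.6,3.8,-2,0.24],[2.4,5.7,-3,0.36],[3.2,7.6,-4,0.48],[4,9.5,-5,0.6],[4.8,11.4,-6,0.72],[5.6,13.3,-7,0.84],[6.4,15.2,-8,0.96],[7.2,17.1,-9,1.08],[8,19,-10,1.2],[8.8,20.9,-11,1.32],[9.6,22.8,-12,1.44],[10.4,24.7,-13,1.56],[11.2,26.6,-14,1.68],[12,28.5,-15,1.8],[12.8,30.4,-16,1.92],[13.6,32.3,-17,2.04],[14.4,34.2,-18,2.16],[15.2,36.1,-19,2.28],[16,38,-20,2.4]]' >/dev/null; python3 -c "from h import *;st()"; python3 -m jog '[[0,0,0,0.12],[0,0,0,0.24],[0,0,0,0.36],[0,0,0,0.48],[0,0,0,0.6],[0,0,0,0.72],[0,0,0,0.84],[0,0,0,0.96],[0,0,0,1.05]]'>/dev/null; python3 -c "from h import *;st()"
```

```text
t 4.67 q [ 1.591  0.376 -0.44   1.155  0.137  1.661 -2.567] p [ 0.116  -0.6396  0.4932] F [-0.5 -0.4  0.1]
tilt 1.58 az 63.9 x [-0.575 -0.818 -0.027] y [-0.818  0.575  0.004]
t 5.42 q [ 0.857  0.415  0.728  1.207 -0.286  1.668 -2.947] p [ 0.113  -0.64    0.4858] F [-1.3 -1.3 -1.5]
tilt 3.14 az 77.4 x [-0.972 -0.234 -0.024] y [-0.235  0.971  0.049]
```

```bash
cat > mpc.py <<'E'
from greedy import *
import sys
from station import bot
lo[:]+=.006; hi[:]-=.006; lo[6]+=.006
acts=[(d,s) for d in dirs+[np.zeros(3)] for s in(-.12,0,.12)]
def roll(q,d,s,n,tool=True):
    for _ in range(n):
        R=fkj(q)[1]; q=call(q,R@d,s,.041)
        if not ok(q): return None
    return q
def ev(a):
    q,hist,n=a; out=[]
    for i,(d,s) in enumerate(acts):
        x=roll(q,d,s,n)
        if x is not None: out.append((float(fkj(x)[1][:,2]@g),hist+[(i,n)],x))
    out.sort(key=lambda o:-o[0]); return out[:8]
if __name__=='__main__':
    q=np.clip(bot.get_obs()['q'],lo+1e-4,hi-1e-4); print('ok',ok(q),float(fkj(q)[1][:,2]@g))
    beam=[(0,[],q)]; lens=eval(sys.argv[1])
    with mp.Pool(4) as po:
        for n in lens:
            c=[y for l in po.map(ev,[(b[2],b[1],n) for b in beam]) for y in l]
            c.sort(key=lambda o:-o[0]); beam=c[:16]
    for v,h,x in beam[:2]:
        print('value',round(v,4))
        y=q
        for i,n in h:
            y=roll(y,*acts[i],n); p,R,_,_=fkj(y); z=R[:,2]
            print(n,'x',(acts[i][0]*4.1).round(1).tolist(),acts[i][1],'-> tilt',np.degrees(np.arccos(-z[2])).round(1),'az',np.degrees(np.arctan2(z[1],z[0])).round(),p.round(2),y.round(2))
E
OMP_NUM_THREADS=1 timeout 400 python3 mpc.py '[6,4,4,4,4,4]'
```

```text
ok True 0.7205583623608375
value 0.9524
6 x [-2.9, -2.9, 0.0] 0.12 -> tilt 10.0 az 57.0 [ 0.15 -0.73  0.37] [ 0.81  0.99  1.45  1.08 -1.05  1.91 -2.95]
4 x [-4.1, 0.0, 0.0] 0.12 -> tilt 17.0 az 52.0 [ 0.08 -0.68  0.31] [ 0.85  1.02  1.45  1.29 -1.05  1.91 -2.95]
4 x [-2.9, 2.9, 0.0] 0.12 -> tilt 25.2 az 48.0 [ 0.01 -0.59  0.25] [ 0.87  1.03  1.45  1.56 -0.99  1.91 -2.95]
4 x [0.0, 4.1, 0.0] 0.12 -> tilt 34.0 az 45.0 [-0.06 -0.47  0.21] [ 0.96  1.04  1.45  1.81 -0.88  1.91 -2.95]
4 x [0.0, 4.1, 0.0] 0 -> tilt 38.3 az 44.0 [-0.01 -0.41  0.25] [ 0.86  0.9   1.45  1.92 -0.78  1.91 -2.95]
4 x [0.0, 4.1, 0.0] 0 -> tilt 42.4 az 44.0 [ 0.01 -0.35  0.27] [ 0.78  0.79  1.45  2.   -0.69  1.91 -2.95]
value 0.9502
6 x [-2.9, -2.9, 0.0] 0.12 -> tilt 10.0 az 57.0 [ 0.15 -0.73  0.37] [ 0.81  0.99  1.45  1.08 -1.05  1.91 -2.95]
4 x [-2.4, 2.4, -2.4] 0.12 -> tilt 15.2 az 52.0 [ 0.03 -0.64  0.39] [ 0.84  0.85  1.45  1.32 -0.87  1.91 -2.95]
4 x [-2.9, 2.9, 0.0] 0.12 -> tilt 22.8 az 49.0 [-0.05 -0.58  0.32] [ 0.94  0.9   1.45  1.51 -0.85  1.91 -2.95]
4 x [0.0, 4.1, 0.0] 0.12 -> tilt 31.0 az 46.0 [-0.14 -0.47  0.28] [ 1.08  0.91  1.45  1.69 -0.74  1.91 -2.95]
4 x [0.0, 4.1, 0.0] 0 -> tilt 34.8 az 45.0 [-0.11 -0.4   0.32] [ 0.98  0.75  1.45  1.79 -0.61  1.91 -2.95]
4 x [0.0, 4.1, 0.0] 0 -> tilt 38.2 az 45.0 [-0.09 -0.35  0.35] [ 0.92  0.61  1.45  1.87 -0.5   1.91 -2.95]
```

```bash
J="python3 -m jog"; for i in 1; do
$J '[[-2.9,-2.9,0,0.12]]'; $J '[[-2.9,-2.9,0,0.12]]'; $J '[[-2.9,-2.9,0,0.12]]'; $J '[[-2.9,-2.9,0,0.12]]'; $J '[[-2.9,-2.9,0,0.12]]'; $J '[[-2.9,-2.9,0,0.12]]'; done | grep -E "tool_rot|contact"; python3 -c "from h import *;st()"; OMP_NUM_THREADS=1 timeout 400 python3 mpc.py '[4,4,4,4,4,4]'
```

```text
tool_rot: [0.012, -0.083, 0.996, 0.03]
contact_force: [-2.2, -1.7, -1.7]
tool_rot: [0.014, -0.046, 0.998, 0.035]
contact_force: [-2.3, -1.2, -1.3]
tool_rot: [0.016, -0.009, 0.999, 0.039]
contact_force: [-2.4, -1.0, -2.1]
tool_rot: [0.017, 0.028, 0.999, 0.038]
contact_force: [-22.2, 50.1, 59.5]
tool_rot: [0.025, 0.036, 0.998, 0.05]
contact_force: [4.0, -0.7, -2.7]
tool_rot: [0.029, 0.063, 0.996, 0.055]
contact_force: [-1.4, 0.5, 0.4]
t 5.92 q [ 0.819  0.927  1.45   1.038 -0.981  1.915 -2.958] p [ 0.1351 -0.7291  0.4175] F [-1.4  0.5  0.4]
tilt 7.14 az 58.7 x [-0.991  0.128 -0.051] y [0.121 0.986 0.113]
ok True 0.7651608587726231
value 0.9871
4 x [-4.1, 0.0, 0.0] 0.12 -> tilt 14.1 az 54.0 [ 0.06 -0.69  0.36] [ 0.87  0.95  1.45  1.24 -0.98  1.91 -2.95]
4 x [-2.9, 2.9, 0.0] 0.12 -> tilt 22.2 az 50.0 [-0.02 -0.6   0.3 ] [ 0.91  0.95  1.45  1.48 -0.92  1.91 -2.95]
4 x [0.0, 4.1, 0.0] 0.12 -> tilt 30.7 az 47.0 [-0.11 -0.48  0.27] [ 1.03  0.94  1.45  1.69 -0.79  1.91 -2.95]
4 x [2.9, 2.9, 0.0] 0.12 -> tilt 38.8 az 43.0 [-0.23 -0.35  0.27] [ 1.3   0.96  1.45  1.79 -0.6   1.91 -2.95]
4 x [2.4,
[... 185 characters left out ...]
  1.73 -0.06  1.91 -2.77]
value 0.9784
4 x [-4.1, 0.0, 0.0] 0.12 -> tilt 14.1 az 54.0 [ 0.06 -0.69  0.36] [ 0.87  0.95  1.45  1.24 -0.98  1.91 -2.95]
4 x [-2.9, 2.9, 0.0] 0.12 -> tilt 22.2 az 50.0 [-0.02 -0.6   0.3 ] [ 0.91  0.95  1.45  1.48 -0.92  1.91 -2.95]
4 x [0.0, 4.1, 0.0] 0.12 -> tilt 30.7 az 47.0 [-0.11 -0.48  0.27] [ 1.03  0.94  1.45  1.69 -0.79  1.91 -2.95]
4 x [2.9, 2.9, 0.0] 0.12 -> tilt 38.8 az 43.0 [-0.23 -0.35  0.27] [ 1.3   0.96  1.45  1.79 -0.6   1.91 -2.95]
4 x [2.4, 2.4, -2.4] 0 -> tilt 38.8 az 44.0 [-0.27 -0.26  0.37] [ 1.34  0.68  1.45  1.77 -0.33  1.91 -2.95]
4 x [0.0, 2.9, -2.9] -0.12 -> tilt 39.6 az 55.0 [-0.23 -0.26  0.41] [ 1.21  0.38  1.24  1.77 -0.13  1.91 -2.76]
```

```bash
(python3 -m jog '[[-4.1,0,0,0.12]]'; python3 -m jog '[[-4.1,0,0,0.12]]';python3 -m jog '[[-4.1,0,0,0.12]]';python3 -m jog '[[-4.1,0,0,0.12]]') | grep contact; python3 -c "from h import *;st()"; (python3 -m jog '[[-2.9,2.9,0,0.12]]'; python3 -m jog '[[-2.9,2.9,0,0.12]]';python3 -m jog '[[-2.9,2.9,0,0.12]]';python3 -m jog '[[-2.9,2.9,0,0.12]]') | grep contact; python3 -c "from h import *;st()"; OMP_NUM_THREADS=1 timeout 400 python3 mpc.py '[4,4,4,4,4,4]'
```

```text
contact_force: [-1.3, 0.0, 0.4]
contact_force: [0.5, 0.0, 0.6]
contact_force: [-0.1, 0.6, 0.5]
contact_force: [0.2, -0.3, -0.5]
t 6.25 q [ 0.815  0.95   1.455  1.22  -1.009  1.916 -2.958] p [ 0.1051 -0.6915  0.363 ] F [ 0.2 -0.3 -0.5]
tilt 13.74 az 49.7 x [-0.957  0.272 -0.101] y [0.246 0.945 0.215]
contact_force: [0.4, -0.7, -1.0]
contact_force: [0.6, 0.7, 0.8]
contact_force: [-0.5, -0.3, 0.1]
contact_force: [-0.1, -0.5, 0.6]
t 6.58 q [ 0.759  0.912  1.455  1.491 -0.946  1.916 -2.958] p [ 0.0798 -0.5965  0.3208] F [-0.1 -0.5  0.6]
tilt 22.3 az 48.3 x [-0.893  0.437 -0.11 ] y [0.373 0.854 0.363]
ok True 0.8903181639494211
value 0.9999
4 x [0.0, 4.1, 0.0] 0.12 -> tilt 30.6 az 48.0 [-0.02 -0.49  0.28] [ 0.88  0.91  1.45  1.72 -0.82  1.91 -2.95]
4 x [2.9, 2.9, 0.0] 0.12 -> tilt 38.4 az 45.0 [-0.16 -0.38  0.26] [ 1.14  0.94  1.45  1.83 -0.64  1.91 -2.95]
4 x [2.4, 2.4, -2.4] -0.12 -> tilt 38.5 az 47.0 [-0.19 -0.31  0.39] [ 1.19  0.41  1.23  1.77 -0.28  1.91 -2.83]
4 x [0.0, 4.1, 0.0] 0.12 -> tilt 43.2 az 49.0 [-0.17 -0.25  0.37] [ 1.06  0.54  1.45  1.91 -0.27  1.91 -2.95]
4 x [2.4, 2.4, 
[... 173 characters left out ...]
34  1.45  1.99  0.07  1.82 -2.95]
value 0.9998
4 x [0.0, 4.1, 0.0] 0.12 -> tilt 30.6 az 48.0 [-0.02 -0.49  0.28] [ 0.88  0.91  1.45  1.72 -0.82  1.91 -2.95]
4 x [2.9, 2.9, 0.0] 0.12 -> tilt 38.4 az 45.0 [-0.16 -0.38  0.26] [ 1.14  0.94  1.45  1.83 -0.64  1.91 -2.95]
4 x [2.4, 2.4, -2.4] -0.12 -> tilt 38.5 az 47.0 [-0.19 -0.31  0.39] [ 1.19  0.41  1.23  1.77 -0.28  1.91 -2.83]
4 x [2.4, 2.4, 2.4] 0 -> tilt 39.3 az 51.0 [-0.18 -0.17  0.37] [ 0.78 -0.03  1.45  2.03  0.    1.8  -2.95]
4 x [-2.9, 2.9, 0.0] 0 -> tilt 45.6 az 61.0 [-0.06 -0.23  0.39] [ 0.5   0.1   1.45  2.01 -0.17  1.91 -2.95]
4 x [2.9, 2.9, 0.0] 0 -> tilt 46.2 az 68.0 [-0.13 -0.15  0.38] [ 0.83 -0.11  1.09  2.09  0.05  1.91 -2.95]
```

```bash
(python3 -m jog '[[0,4.1,0,0.12]]'; python3 -m jog '[[0,4.1,0,0.12]]';python3 -m jog '[[0,4.1,0,0.12]]';python3 -m jog '[[0,4.1,0,0.12]]') | grep contact; python3 -c "from h import *;st()"; (python3 -m jog '[[2.9,2.9,0,0.12]]'; python3 -m jog '[[2.9,2.9,0,0.12]]';python3 -m jog '[[2.9,2.9,0,0.12]]') | grep contact; python3 -c "from h import *;st()"; OMP_NUM_THREADS=1 timeout 400 python3 mpc.py '[3,3,3,3,3,3]'
```

```text
contact_force: [0.6, -0.4, -0.5]
contact_force: [-1.9, -0.0, 0.1]
contact_force: [-1.2, -0.0, 1.3]
contact_force: [-0.5, -0.4, -0.2]
t 6.92 q [ 0.799  0.86   1.455  1.748 -0.807  1.915 -2.958] p [ 0.0117 -0.4782  0.2906] F [-0.5 -0.4 -0.2]
tilt 31.59 az 47.9 x [-0.772  0.635 -0.028] y [0.53  0.667 0.523]
contact_force: [-0.6, -1.1, -0.6]
contact_force: [-1.3, -0.4, -0.0]
contact_force: [-0.8, -1.2, 0.2]
t 7.17 q [ 0.956  0.847  1.455  1.869 -0.65   1.915 -2.958] p [-0.075  -0.3875  0.2814] F [-0.8 -1.2  0.2]
tilt 38.22 az 47.2 x [-0.622  0.775  0.115] y [0.661 0.44  0.608]
ok True 0.9562641524050925
value 1.0
3 x [2.4, 2.4, -2.4] -0.12 -> tilt 38.3 az 48.0 [-0.11 -0.33  0.38] [ 0.94  0.47  1.37  1.83 -0.39  1.91 -2.83]
3 x [0.0, 4.1, 0.0] 0.12 -> tilt 41.3 az 51.0 [-0.13 -0.29  0.36] [ 0.95  0.55  1.45  1.9  -0.34  1.91 -2.95]
3 x [2.4, 2.4, -2.4] -0.12 -> tilt 41.8 az 59.0 [-0.16 -0.25  0.4 ] [ 1.18  0.17  0.95  1.86 -0.1   1.91 -2.91]
3 x [-2.4, 2.4, -2.4] 0.12 -> tilt 43.1 az 65.0 [-0.14 -0.31  0.38] [ 1.04  0.41  1.14  1.8  -0.19  1.91 -2.95]
3 x [0.0, 4.1, 0.0] 0.12 -> tilt 46.1
[... 155 characters left out ...]
1.45  1.8  -0.41  1.91 -2.95]
value 1.0
3 x [0.0, 2.9, -2.9] -0.12 -> tilt 37.4 az 49.0 [-0.06 -0.37  0.38] [ 0.85  0.46  1.33  1.8  -0.46  1.91 -2.95]
3 x [2.9, 2.9, 0.0] 0.12 -> tilt 39.5 az 49.0 [-0.16 -0.29  0.37] [ 1.01  0.53  1.45  1.86 -0.33  1.91 -2.95]
3 x [2.4, 2.4, -2.4] -0.12 -> tilt 40.1 az 59.0 [-0.19 -0.25  0.41] [ 1.26  0.16  0.91  1.83 -0.07  1.91 -2.9 ]
3 x [2.9, 2.9, 0.0] 0 -> tilt 41.3 az 62.0 [-0.24 -0.16  0.43] [ 0.95  0.18  1.45  1.88  0.1   1.91 -2.56]
3 x [0.0, 2.9, 2.9] 0.12 -> tilt 46.2 az 68.0 [-0.2  -0.16  0.4 ] [ 1.09  0.08  1.09  1.97  0.12  1.91 -2.95]
3 x [0.0, 0.0, 0.0] 0.12 -> tilt 47.0 az 69.0 [-0.2  -0.18  0.39] [ 0.94  0.39  1.45  1.95  0.04  1.86 -2.95]
```

```bash
(python3 -m jog '[[2.4,2.4,-2.4,-0.12]]'; python3 -m jog '[[2.4,2.4,-2.4,-0.12]]';python3 -m jog '[[2.4,2.4,-2.4,-0.12]]') | grep contact; python3 -c "from h import *;st()"; (python3 -m jog '[[0,4.1,0,0.12]]'; python3 -m jog '[[0,4.1,0,0.12]]';python3 -m jog '[[0,4.1,0,0.12]]') | grep contact; python3 -c "from h import *;st()"; OMP_NUM_THREADS=1 timeout 400 python3 mpc.py '[3,3,3,3]'
```

```text
contact_force: [3.0, -1.8, -0.6]
contact_force: [2.0, -1.5, 2.1]
contact_force: [-0.1, -0.9, 0.5]
t 7.42 q [ 0.941  0.463  1.367  1.823 -0.391  1.916 -2.849] p [-0.1117 -0.3338  0.3817] F [-0.1 -0.9  0.5]
tilt 38.21 az 47.6 x [-0.812  0.575 -0.097] y [0.408 0.679 0.611]
contact_force: [0.2, 0.1, 0.8]
contact_force: [1.0, -2.4, -1.8]
contact_force: [1.1, 0.4, 0.4]
t 7.67 q [ 0.975  0.524  1.453  1.899 -0.346  1.916 -2.958] p [-0.1315 -0.2864  0.367 ] F [1.1 0.4 0.4]
tilt 41.03 az 47.5 x [-0.672  0.737  0.078] y [0.593 0.472 0.652]
ok True 0.9612064270104057
value 0.9999
3 x [0.0, 2.9, -2.9] 0.12 -> tilt 42.0 az 48.0 [-0.22 -0.27  0.35] [ 1.23  0.7   1.45  1.83 -0.33  1.91 -2.95]
3 x [2.4, 2.4, -2.4] -0.12 -> tilt 45.6 az 62.0 [-0.21 -0.27  0.38] [ 1.16  0.56  1.32  1.81 -0.15  1.91 -2.76]
3 x [0.0, 4.1, 0.0] 0.12 -> tilt 48.6 az 66.0 [-0.15 -0.25  0.37] [ 0.96  0.63  1.45  1.91 -0.16  1.91 -2.95]
3 x [2.9, 0.0, -2.9] -0.12 -> tilt 46.4 az 69.0 [-0.25 -0.24  0.4 ] [ 1.23  0.41  1.15  1.78  0.01  1.91 -2.72]
value 0.9999
3 x [0.0, 2.9, -2.9] 0.12 -> tilt 42.0 az 48.0 [-0.22 -0.27  0.35] [ 1.23  0.7   1.45  1.83 -0.33  1.91 -2.95]
3 x [2.4, 2.4, -2.4] -0.12 -> tilt 45.6 az 62.0 [-0.21 -0.27  0.38] [ 1.16  0.56  1.32  1.81 -0.15  1.91 -2.76]
3 x [0.0, 4.1, 0.0] -0.12 -> tilt 44.4 az 65.0 [-0.18 -0.18  0.41] [ 0.76  0.14  1.45  1.96  0.05  1.91 -2.83]
3 x [0.0, 2.9, 2.9] 0.12 -> tilt 47.6 az 68.0 [-0.19 -0.15  0.41] [ 0.8   0.15  1.45  1.99  0.13  1.91 -2.95]
```

```bash
(python3 -m jog '[[0,2.9,-2.9,0.12]]'; python3 -m jog '[[0,2.9,-2.9,0.12]]';python3 -m jog '[[0,2.9,-2.9,0.12]]') | grep contact; python3 -c "from h import *;st()"; (python3 -m jog '[[2.4,2.4,-2.4,-0.12]]'; python3 -m jog '[[2.4,2.4,-2.4,-0.12]]';python3 -m jog '[[2.4,2.4,-2.4,-0.12]]') | grep contact; python3 -c "from h import *;st()"; OMP_NUM_THREADS=1 timeout 400 python3 mpc.py '[3,3,3,3]'
```

```text
contact_force: [-0.9, -0.5, 0.1]
contact_force: [0.3, -1.0, 0.8]
contact_force: [-0.5, -0.8, 0.1]
t 7.92 q [ 1.207  0.676  1.455  1.836 -0.311  1.916 -2.958] p [-0.2123 -0.2684  0.3566] F [-0.5 -0.8  0.1]
tilt 41.98 az 48.8 x [-0.503  0.824  0.259] y [0.743 0.26  0.617]
contact_force: [5.1, -5.0, -2.7]
contact_force: [0.0, 0.2, 1.2]
contact_force: [-1.3, -0.7, -1.0]
t 8.17 q [ 1.249  0.262  1.207  1.817 -0.075  1.916 -2.958] p [-0.2364 -0.2133  0.4143] F [-1.3 -0.7 -1. ]
tilt 40.05 az 50.5 x [-0.726  0.685  0.056] y [0.552 0.533 0.641]
ok True 0.9682611358922997
value 1.0
3 x [0.0, 4.1, 0.0] 0.12 -> tilt 43.8 az 58.0 [-0.19 -0.23  0.39] [ 1.05  0.51  1.45  1.87 -0.14  1.91 -2.95]
3 x [0.0, 2.9, -2.9] -0.12 -> tilt 45.1 az 70.0 [-0.23 -0.2   0.43] [ 0.97  0.38  1.45  1.85  0.06  1.91 -2.64]
3 x [0.0, 0.0, 4.1] 0.12 -> tilt 46.0 az 70.0 [-0.22 -0.13  0.33] [ 1.02  0.44  1.45  2.1   0.04  1.65 -2.95]
3 x [0.0, 0.0, 4.1] 0.12 -> tilt 46.9 az 69.0 [-0.21 -0.06  0.21] [ 1.21  0.78  1.45  2.32 -0.15  1.32 -2.95]
value 1.0
3 x [0.0, 4.1, 0.0] 0.12 -> tilt 43.8 az 58.0 [-0.19 -0.23  0.39] [ 1.05  0.51  1.45  1.87 -0.14  1.91 -2.95]
3 x [0.0, 2.9, -2.9] -0.12 -> tilt 45.1 az 70.0 [-0.23 -0.2   0.43] [ 0.97  0.38  1.45  1.85  0.06  1.91 -2.64]
3 x [0.0, 4.1, 0.0] 0.12 -> tilt 46.1 az 70.0 [-0.26 -0.16  0.44] [ 1.02  0.31  1.45  1.86  0.16  1.91 -2.95]
3 x [-2.9, 0.0, 2.9] 0 -> tilt 46.9 az 69.0 [-0.19 -0.16  0.34] [ 0.96  0.46  1.45  2.06 -0.01  1.73 -2.95]
```

```bash
(python3 -m jog '[[0,4.1,0,0.12]]'; python3 -m jog '[[0,4.1,0,0.12]]';python3 -m jog '[[0,4.1,0,0.12]]') | grep contact; python3 -c "from h import *;st()"; (python3 -m jog '[[0,2.9,-2.9,-0.12]]'; python3 -m jog '[[0,2.9,-2.9,-0.12]]';python3 -m jog '[[0,2.9,-2.9,-0.12]]') | grep contact; python3 -c "from h import *;st()"
```

```text
contact_force: [-4.0, 0.5, -1.2]
contact_force: [-0.5, -0.6, -0.1]
contact_force: [-0.1, -0.5, -0.5]
t 8.42 q [ 1.22   0.423  1.454  1.847 -0.08   1.916 -2.958] p [-0.2481 -0.1783  0.4124] F [-0.1 -0.5 -0.5]
tilt 42.11 az 49.2 x [-0.55   0.804  0.226] y [0.711 0.309 0.631]
contact_force: [1.6, -2.4, 0.2]
contact_force: [1.3, 0.3, 1.5]
contact_force: [0.1, 0.5, 0.0]
t 8.67 q [ 1.072e+00  2.280e-01  1.455e+00  1.842e+00  1.000e-03  1.916e+00
 -2.801e+00] p [-0.2467 -0.1711  0.4318] F [0.1 0.5 0. ]
tilt 38.8 az 52.1 x [-0.776  0.631  0.018] y [0.5   0.598 0.626]
```

```bash
cat > path.py <<'E'
from mpc import *
def simpath(q,R,wps,spins):
    p,R0,_,_=fkj(q); s0=0
    for w,s in zip(wps,spins):
        n=int(max(np.linalg.norm(w-p)/.03,abs(s-s0)/.1))+1
        for k in range(1,n+1):
            a=s0+(s-s0)*k/n; tR=R@Ro.from_euler('z',a).as_matrix()
            q=step(q,p+(w-p)*k/n,tR,np.maximum(lo,q-vm),np.minimum(hi,q+vm))
            if not ok(q): print('   viol',fkj(q)[0].round(2),[x.round(2).tolist() for x in fkj(q)[3][1:3]])
        p=w;s0=s; pp,RR,_,pts=fkj(q)
        print(' ',n,'err',np.linalg.norm(pp-w).round(3),np.linalg.norm(RR-tR).round(3),'q',q.round(2),'m',min((q-lo).min(),(hi-q).min()).round(2),'elb',pts[1].round(2),'wr',pts[2].round(2))
    return q
if __name__=='__main__':
    q=np.clip(bot.get_obs()['q'],lo+1e-4,hi-1e-4); R=fkj(q)[1]; z=R[:,2]
    piv=np.array([.4197,-.3227,0]); al=np.radians(60.4)
    C=piv+[.117*np.cos(al),.117*np.sin(al),.154]; a2=al+np.radians(18); C2=piv+[.117*np.cos(a2),.117*np.sin(a2),.18]
    for s in(-1.57,-.8,0,.8,1.57):
        print('spin',s)
        simpath(q,R,[np.array([-.1,-.5,.45]),np.array([.25,-.48,.4]),C-.15*z,C+.02*z,C2],[s*.4,s,s,s,s])
E
OMP_NUM_THREADS=1 python3 path.py
```

```text
spin -1.57
  12 err 0.046 0.041 q [ 1.74  0.4   0.1   1.43 -0.3   1.91 -2.95] m 0.0 elb [-0.07 -0.2   0.78] wr [-0.22 -0.64  0.67]
  12 err 0.0 0.0 q [ 1.61  0.41 -0.46  1.46 -0.41  1.64 -2.64] m 0.27 elb [-0.04 -0.22  0.78] wr [ 0.13 -0.64  0.65]
  10 err 0.0 0.0 q [ 1.37  0.36 -0.61  1.87 -0.52  1.13 -2.78] m 0.17 elb [ 0.01 -0.19  0.79] wr [ 0.3  -0.46  0.52]
  6 err 0.0 0.0 q [ 1.2   0.53 -0.65  2.02 -0.56  0.73 -2.78] m 0.17 elb [ 0.07 -0.27  0.75] wr [ 0.36 -0.37  0.39]
  2 err 0.0 0.0 q [ 1.29  0.42 -0.68  2.07 -0.58  0.83 -2.75] m 0.19 elb [ 0.03 -0.22  0.78] wr [ 0.32 -0.37  0.43]
spin -0.8
  12 err 0.075 0.066 q [ 1.28  0.47  0.8   1.53 -0.43  1.91 -2.95] m 0.0 elb [ 0.04 -0.24  0.77] wr [-0.22 -0.62  0.64]
   viol [ 0.22 -0.48  0.4 ] [[0.19, -0.19, 0.76], [0.1, -0.64, 0.66]]
   viol [ 0.25 -0.48  0.4 ] [[0.2, -0.18, 0.75], [0.13, -0.64, 0.65]]
  12 err 0.0 0.0 q [ 0.63  0.52  0.99  1.54 -0.8   1.9  -2.95] m 0.0 elb [ 0.2  -0.18  0.75] wr [ 0.13 -0.64  0.65]
   viol [ 0.27 -0.46  0.39] [[0.21, -0.17, 0.75], [0.14, -0.62, 0.64]]
   viol [ 0.28 -0.44  0.37] [[0.22, -0.15, 0.7
[... 6078 characters left out ...]
18, -0.5, 0.16], [-0.24, -0.3, 0.24]]
   viol [-0.06 -0.13  0.03] [[0.18, -0.5, 0.16], [-0.24, -0.3, 0.24]]
   viol [-0.06 -0.12  0.03] [[0.18, -0.49, 0.15], [-0.24, -0.3, 0.24]]
   viol [-0.06 -0.12  0.03] [[0.18, -0.49, 0.15], [-0.24, -0.3, 0.23]]
   viol [-0.06 -0.12  0.03] [[0.18, -0.49, 0.15], [-0.24, -0.3, 0.23]]
  6 err 0.565 0.479 q [ 1.16  1.83  1.45  2.43 -0.94  1.91 -2.95] m 0.0 elb [ 0.18 -0.49  0.15] wr [-0.24 -0.3   0.23]
   viol [-0.06 -0.12  0.03] [[0.18, -0.49, 0.15], [-0.24, -0.3, 0.23]]
   viol [-0.06 -0.12  0.03] [[0.18, -0.49, 0.15], [-0.24, -0.3, 0.23]]
  2 err 0.534 0.479 q [ 1.16  1.83  1.45  2.43 -0.94  1.91 -2.95] m 0.0 elb [ 0.18 -0.49  0.15] wr [-0.24 -0.3   0.23]
```

```bash
cat >> path.py <<'E'
def simrows(q,rows):
    p0,R0,_,_=fkj(q)
    for r in rows:
        p,R,_,_=fkj(q); tp=p0+R0@np.array(r[:3])/100; d=tp-p; n=np.linalg.norm(d); tp=p+d*min(1,.0417/max(n,1e-9))
        e=Ro.from_matrix(R0@Ro.from_euler('z',r[3]).as_matrix()@R.T).as_rotvec(); n=np.linalg.norm(e); e*=min(1,.125/max(n,1e-9))
        q=step(q,tp,Ro.from_rotvec(e).as_matrix()@R,np.maximum(lo,q-vm),np.minimum(hi,q+vm),3)
        if not ok(q): print('viol')
    p,R,_,pts=fkj(q); z=R[:,2]; print('p',p.round(3),'tilt',np.degrees(np.arccos(-z[2])).round(1),np.degrees(np.arctan2(z[1],z[0])).round(1),'q',q.round(2),'x',R[:,0].round(3),'y',R[:,1].round(3)); return q
E
OMP_NUM_THREADS=1 python3 - <<'E'
from path import *
q=np.clip(bot.get_obs()['q'],lo+1e-4,hi-1e-4)
d=np.array([-2.3,-.8,-.86])
for f in(0,5,8):
    rows=[[*(d*14*max(0,k-f)/(14)),-.112*min(k,14)] for k in range(1,15+f)]
    simrows(q,rows[:20])
for s in(1,):
    a=simrows(q,[[0,0,0,-.12*k] for k in range(1,14)]); simrows(a,[[0,0,0,0]])
E
```

```text
p [-0.087 -0.49   0.417] tilt 37.8 51.0 q [ 2.24  0.49 -0.67  1.36 -0.12  1.91 -2.3 ] x [-0.508 -0.605 -0.613] y [-0.77   0.638  0.009]
p [-0.087 -0.49   0.417] tilt 37.8 51.0 q [ 2.24  0.49 -0.67  1.36 -0.12  1.91 -2.3 ] x [-0.508 -0.605 -0.613] y [-0.77   0.638  0.009]
p [-0.111 -0.447  0.417] tilt 37.8 51.5 q [ 2.07  0.37 -0.3   1.46 -0.2   1.91 -2.1 ] x [-0.508 -0.605 -0.612] y [-0.772  0.636  0.013]
p [-0.248 -0.173  0.43 ] tilt 38.7 52.3 q [ 1.07  0.23  1.45  1.84  0.    1.91 -1.24] x [-0.508 -0.593 -0.625] y [-0.771  0.636  0.025]
p [-0.248 -0.173  0.43 ] tilt 38.7 52.3 q [ 1.07  0.23  1.45  1.84  0.    1.91 -1.24] x [-0.508 -0.593 -0.625] y [-0.771  0.636  0.025]
```

```bash
python3 -m jog '[[-1.5,-0.5,-0.6,-0.11],[-3.5,-1.2,-1.4,-0.22],[-5.8,-2,-2.2,-0.33],[-8.1,-2.8,-3,-0.44],[-10.4,-3.6,-3.9,-0.55],[-12.7,-4.4,-4.7,-0.66],[-15,-5.2,-5.6,-0.77],[-17.3,-6,-6.5,-0.88],[-19.6,-6.8,-7.3,-0.99],[-21.9,-7.6,-8.2,-1.1],[-24.2,-8.4,-9,-1.21],[-26.5,-9.2,-9.9,-1.32],[-28.8,-10,-10.8,-1.43],[-31,-10.8,-11.6,-1.54],[-32,-11.2,-12,-1.59]]'; python3 -c "from h import *;st()"
OMP_NUM_THREADS=1 python3 - <<'E'
from path import *
q=np.clip(bot.get_obs()['q'],lo+1e-4,hi-1e-4); p,R,_,_=fkj(q); z=R[:,2]
piv=np.array([.4197,-.3227,0]); al=np.radians(60.4)
C=piv+[.117*np.cos(al),.117*np.sin(al),.154]; a2=al+np.radians(18); C2=piv+[.117*np.cos(a2),.117*np.sin(a2),.18]
S=C-.12*z
print('S',S.round(3))
simpath(q,R,[np.array([.25,-.48,.4]),S,C+.02*z,C2],[0,0,0,0])
m=np.array([.25,-.48,.4]); print('tool cm', (R.T@(m-p)*100).round(1),(R.T@(S-m)*100).round(1))
E
```

```text
t: 9.92
eef_pos: [-0.102, -0.474, 0.4258]
tool_rot: [0.254, -0.231, 0.921, 0.186]
contact_force: [-0.7, 0.2, 0.3]
gripper_width: -0.005
grasp_force: 0.0
t 9.92 q [ 2.29   0.46  -0.692  1.374 -0.109  1.916 -2.657] p [-0.102  -0.474   0.4258] F [-0.7  0.2  0.3]
tilt 36.73 az 50.4 x [-0.765 -0.33  -0.554] y [-0.519  0.824  0.226]
S [ 0.432 -0.276  0.25 ]
  12 err 0.001 0.001 q [ 1.43  0.36 -0.21  1.5  -0.47  1.64 -2.95] m 0.0 elb [-0.   -0.19  0.79] wr [ 0.13 -0.63  0.66]
   viol [ 0.42 -0.29  0.26] [[0.09, -0.12, 0.8], [0.29, -0.44, 0.52]]
   viol [ 0.43 -0.28  0.25] [[0.1, -0.12, 0.8], [0.31, -0.42, 0.51]]
  11 err 0.0 0.0 q [ 0.64  0.28  0.22  1.97 -0.77  1.15 -2.95] m 0.0 elb [ 0.1  -0.12  0.8 ] wr [ 0.31 -0.42  0.51]
   viol [ 0.47 -0.22  0.16] [[0.16, -0.14, 0.78], [0.35, -0.37, 0.42]]
   viol [ 0.49 -0.21  0.14] [[0.17, -0.15, 0.78], [0.36, -0.36, 0.4]]
  5 err 0.0 0.0 q [ 0.57  0.43  0.11  2.08 -0.95  0.89 -2.83] m 0.12 elb [ 0.17 -0.15  0.78] wr [ 0.36 -0.36  0.4 ]
   viol [ 0.46 -0.21  0.16] [[0.15, -0.13, 0.79], [0.34, -0.36, 0.42]]
   viol [ 0.44 -0.21  0.18] [[0.12, -0.12, 0.8], [0.32, -0.36, 0.44]]
  2 err 0.0 0.0 q [ 0.59  0.32  0.15  2.13 -0.89  0.95 -2.87] m 0.08 elb [ 0.12 -0.12  0.8 ] wr [ 0.32 -0.36  0.44]
tool cm [-25.5 -19.2  15.3] [-12.4   4.   28.3]
```

```bash
sed -i 's/g=goalR(69,47)/g=goalR(68,45)/' greedy.py; OMP_NUM_THREADS=1 timeout 200 python3 mpc.py '[4,3,3]'
```

```text
ok True 0.9692929802372465
value 0.9958
4 x [-2.4, 2.4, 2.4] -0.12 -> tilt 36.6 az 50.0 [-0.07 -0.32  0.41] [ 2.57  0.17 -0.83  1.75 -0.2   1.82 -2.03]
3 x [-2.4, 2.4, 2.4] -0.12 -> tilt 36.7 az 61.0 [-0.04 -0.24  0.39] [ 2.95  0.07 -1.21  1.93 -0.15  1.79 -1.48]
3 x [-2.9, 2.9, 0.0] -0.12 -> tilt 39.7 az 67.0 [-0.08 -0.17  0.39] [ 2.54 -0.05 -0.66  2.01 -0.08  1.86 -0.93]
value 0.9947
4 x [-2.4, 2.4, 2.4] -0.12 -> tilt 36.6 az 50.0 [-0.07 -0.32  0.41] [ 2.57  0.17 -0.83  1.75 -0.2   1.82 -2.03]
3 x [-2.4, 2.4, 2.4] -0.12 -> tilt 36.7 az 61.0 [-0.04 -0.24  0.39] [ 2.95  0.07 -1.21  1.93 -0.15  1.79 -1.48]
3 x [-2.4, 2.4, 2.4] -0.12 -> tilt 39.3 az 65.0 [-0.06 -0.14  0.33] [ 2.54 -0.07 -0.66  2.16 -0.11  1.71 -0.93]
```

```bash
OMP_NUM_THREADS=1 python3 - <<'E'
from path import *
q=np.clip(bot.get_obs()['q'],lo+1e-4,hi-1e-4); p,R,_,_=fkj(q); z=R[:,2]
piv=np.array([.4197,-.3227,0]); al=np.radians(60.4)
C=piv+[.117*np.cos(al),.117*np.sin(al),.154]; a2=al+np.radians(18); C2=piv+[.117*np.cos(a2),.117*np.sin(a2),.18]
S=C-.12*z; m=np.array([.27,-.46,.38])
for s in(-.39,-1.96):
    print(s); simpath(q,R,[m,S,C+.02*z,C2],[s]*4)
print('tool cm', (R.T@(m-p)*100).round(1)); R=R@Ro.from_euler('z',-.39).as_matrix(); print((R.T@(S-m)*100).round(1))
E
```

```text
-0.39
  13 err 0.0 0.0 q [ 1.88  0.47 -0.91  1.53 -0.24  1.51 -2.81] m 0.14 elb [-0.1  -0.23  0.77] wr [ 0.15 -0.61  0.64]
  10 err 0.0 0.0 q [ 1.58  0.44 -0.94  1.91 -0.35  0.98 -2.95] m 0.0 elb [-0.03 -0.23  0.77] wr [ 0.31 -0.42  0.51]
  5 err 0.0 0.0 q [ 1.32  0.57 -0.83  2.03 -0.38  0.67 -2.95] m 0.0 elb [ 0.04 -0.29  0.74] wr [ 0.36 -0.36  0.4 ]
  2 err 0.0 0.0 q [ 1.44  0.46 -0.88  2.07 -0.43  0.76 -2.9 ] m 0.04 elb [ 0.   -0.24  0.77] wr [ 0.32 -0.36  0.44]
-1.96
  20 err 0.0 0.0 q [ 2.05  0.64 -1.28  1.52 -0.03  1.5  -1.44] m 0.13 elb [-0.18 -0.27  0.72] wr [ 0.15 -0.61  0.64]
  10 err 0.0 0.0 q [ 1.77  0.61 -1.28  1.9  -0.06  0.96 -1.65] m 0.13 elb [-0.09 -0.3   0.73] wr [ 0.31 -0.42  0.51]
  5 err 0.0 0.0 q [ 1.52  0.72 -1.13  2.02  0.02  0.65 -1.74] m 0.27 elb [-0.01 -0.36  0.69] wr [ 0.36 -0.36  0.4 ]
  2 err 0.0 0.0 q [ 1.67  0.64 -1.24  2.06 -0.04  0.73 -1.7 ] m 0.16 elb [-0.06 -0.32  0.72] wr [ 0.32 -0.36  0.44]
tool cm [-26.6 -19.1  18.5]
[-11.9  -0.7  25. ]
```

```bash
python3 -m jog '[[-1.6,-1.2,1.2,-0.12],[-3.2,-2.4,2.3,-0.24],[-4.9,-3.6,3.5,-0.36],[-6.6,-4.8,4.6,-0.48],[-8.3,-6,5.8,-0.6],[-10,-7.2,6.9,-0.72],[-11.6,-8.4,8.1,-0.84],[-13.3,-9.6,9.3,-0.96],[-15,-10.8,10.4,-1.08],[-16.6,-12,11.6,-1.2],[-18.3,-13.1,12.7,-1.32],[-20,-14.3,13.9,-1.44],[-21.6,-15.5,15,-1.56],[-23.3,-16.7,16.2,-1.68],[-25,-17.9,17.4,-1.8],[-26,-18.7,18.1,-1.92],[-26.6,-19.1,18.5,-1.98],[-26.6,-19.1,18.5,-1.98]]'>/dev/null; python3 -c "from h import *;st()"
OMP_NUM_THREADS=1 python3 - <<'E'
from path import *
q=np.clip(bot.get_obs()['q'],lo+1e-4,hi-1e-4); p,R,_,_=fkj(q); z=R[:,2]
piv=np.array([.4197,-.3227,0]); al=np.radians(60.4)
C=piv+[.117*np.cos(al),.117*np.sin(al),.154]; S=C-.10*z
simpath(q,R,[S,C+.02*z],[0]*4)
print('tool cm', (R.T@(S-p)*100).round(1))
import numpy as np
from h import *
c=cam('top'); P=cloud(c); hsv=cv2.cvtColor(c['pixels'],cv2.COLOR_RGB2HSV)
u,v=np.meshgrid(range(640),range(400))
for n in('top','scene'):
    c=cam(n); hsv=cv2.cvtColor(c['pixels'],cv2.COLOR_RGB2HSV)
    m=((hsv[...,0]<6)|(hsv[...,0]>174))&(hsv[...,1]>150)&(hsv[...,2]>80)
    box=(260,330,170,225) if n=='top' else (295,345,195,245)
    m&=(u>box[0])&(u<box[1])&(v>box[2])&(v<box[3])
    cs,_=cv2.findContours(m.astype(np.uint8),cv2.RETR_EXTERNAL,cv2.CHAIN_APPROX_NONE); k=max(cs,key=len); e=cv2.fitEllipse(k); print(n,m.sum(),e); 
    np.save(n+'ring.npy',np.r_[ray(c,*e[0])[0],ray(c,*e[0])[1]])
a=np.load('topring.npy');b=np.load('scenering.npy')
A=np.c_[a[3:],-b[3:]]; s=np.linalg.lstsq(A,b[:3]-a[:3],rcond=None)[0]; X=a[:3]+s[0]*a[3:];Y=b[:3]+s[1]*b[3:]
print('ring',X.round(4),Y.round(4),'pred',C.round(4))
E
```

```text
t 11.42 q [ 2.049  0.64  -1.277  1.519 -0.027  1.503 -1.428] p [ 0.2721 -0.4571  0.3791] F [-0.5  0.9 -0.3]
tilt 36.75 az 50.9 x [ 0.782 -0.623  0.008] y [-0.495 -0.63  -0.598]
  10 err 0.0 0.0 q [ 1.74  0.63 -1.26  1.92 -0.05  0.92 -1.64] m 0.14 elb [-0.08 -0.31  0.72] wr [ 0.32 -0.42  0.49]
  5 err 0.0 0.0 q [ 1.52  0.73 -1.14  2.02  0.03  0.66 -1.72] m 0.27 elb [-0.01 -0.36  0.69] wr [ 0.36 -0.36  0.4 ]
tool cm [  1.2 -11.8  26.8]
top 94 ((297.59783935546875, 200.3528289794922), (14.288390159606934, 26.40867042541504), 25.504671096801758)
scene 143 ((318.4018859863281, 217.29037475585938), (4.990794658660889, 31.74603271484375), 141.26559448242188)
ring [ 0.4775 -0.2199  0.156 ] [ 0.4783 -0.2197  0.1561] pred [ 0.4775 -0.221   0.154 ]
```

```bash
python3 -m jog '[[0.1,-1.2,2.7],[0.3,-2.6,6],[0.4,-4.1,9.4],[0.6,-5.6,12.8],[0.7,-7.1,16.2],[0.9,-8.6,19.6],[1,-10,23],[1.1,-11,25.2],[1.2,-11.6,26.5],[1.2,-11.7,26.8],[1.2,-11.7,26.8]]' 2>&1 | tail -3; python3 -m jog '[[0.1,-1.2,2.7,0],[0.3,-2.6,6,0],[0.4,-4.1,9.4,0],[0.6,-5.6,12.8,0],[0.7,-7.1,16.2,0],[0.9,-8.6,19.6,0],[1,-10,23,0],[1.1,-11,25.2,0],[1.2,-11.6,26.5,0],[1.2,-11.7,26.8,0],[1.2,-11.7,26.8,0]]'>/dev/null; python3 - <<'E'
from h import *
st(); o=bot.get_obs(); w,x,y,z=o['tool_rot']; R=Ro.from_quat([x,y,z,w]).as_matrix(); C=np.array([.4778,-.2202,.1545])
print('C in tool cm',(R.T@(C-o['eef_pos'])*100).round(2))
c=cam('scene'); cv2.imwrite('pics/s1.png',cv2.resize(c['pixels'][130:330,210:430,::-1],None,fx=3,fy=3,interpolation=cv2.INTER_CUBIC)[:600,:660])
E
```

```text
invalid input
t 12.48 q [ 1.745  0.63  -1.256  1.916 -0.052  0.924 -1.639] p [ 0.4385 -0.2709  0.2345] F [ 0.1 -0.6 -0.8]
tilt 36.68 az 50.4 x [ 0.776 -0.631  0.007] y [-0.503 -0.625 -0.597]
C in tool cm [-0.21 -0.36 10.25]
```

View pics/s1.png

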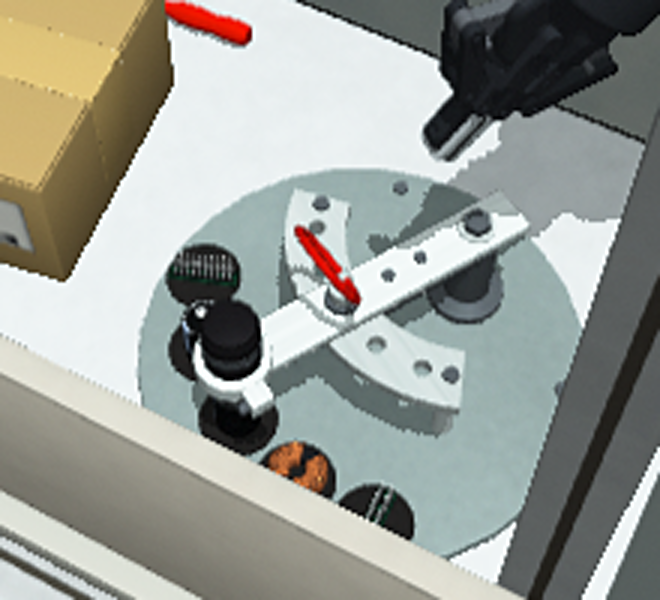

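```bash
python3 -m jog '[[-0.1,-0.2,2,0],[-0.2,-0.35,4.5,0],[-0.2,-0.35,7,0],[-0.2,-0.35,8.8,0],[-0.2,-0.35,10.3,0],[-0.2,-0.35,11.5,0],[-0.2,-0.35,12.2,0],[-0.2,-0.35,12.2,0],[-0.2,-0.35,12.2,0]]'; python3 - <<'E'
from h import *
st(); o=bot.get_obs(); w,x,y,z=o['tool_rot']; R=Ro.from_quat([x,y,z,w]).as_matrix(); C=np.array([.4778,-.2202,.1545])
print('C in tool cm',(R.T@(C-o['eef_pos'])*100).round(2),'up 1cm in tool',(R.T@[0,0,1]).round(3))
c=cam('top');d=cam('scene'); a=cv2.resize(c['pixels'][140:280,240:380,::-1],(400,400),interpolation=cv2.INTER_CUBIC); b=cv2.resize(d['pixels'][160:270,250:360,::-1],(400,400),interpolation=cv2.INTER_CUBIC)
cv2.imwrite('pics/s2.png',np.hstack([a,b]))
E
```

```text
t: 13.28
eef_pos: [0.4857, -0.2129, 0.1395]
tool_rot: [-0.295, 0.894, -0.317, 0.109]
contact_force: [0.6, -0.6, -0.1]
gripper_width: 0.003
grasp_force: 0.0
t 13.28 q [ 1.522  0.724 -1.135  2.018  0.019  0.655 -1.722] p [ 0.4857 -0.2129  0.1395] F [ 0.6 -0.6 -0.1]
tilt 36.73 az 50.2 x [ 0.775 -0.632  0.008] y [-0.503 -0.624 -0.598]
C in tool cm [-0.14 -0.05 -1.84] up 1cm in tool [ 0.008 -0.598 -0.801]
```

View pics/s2.png

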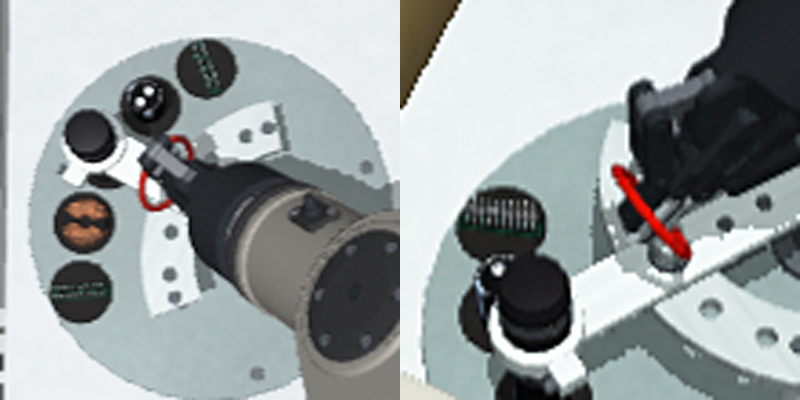

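```bash
python3 -m jog '[[0,-0.24,-0.32,0],[0,-0.48,-0.64,0],[0,-0.72,-0.96,0],[0,-0.9,-1.2,0],[0,-1.02,-1.36,0],[0,-1.14,-1.52,0],[0,-1.14,-1.52,0]]'; python3 - <<'E'
from h import *
st()
for n in('top','scene'):
    c=cam(n); P=cloud(c); hsv=cv2.cvtColor(c['pixels'],cv2.COLOR_RGB2HSV); u,v=np.meshgrid(range(640),range(400))
    m=((hsv[...,0]<6)|(hsv[...,0]>174))&(hsv[...,1]>150)&(hsv[...,2]>80)&(abs(P[...,0]-.48)<.07)&(abs(P[...,1]+.22)<.07)
    print(n,m.sum(),'ring z max/min',np.percentile(P[m][:,2],[2,98]).round(4), 'xy',P[m].mean(0).round(4))
E
```

```text
t: 13.97
eef_pos: [0.4848, -0.2125, 0.1577]
tool_rot: [-0.295, 0.895, -0.317, 0.109]
contact_force: [-2.7, -5.0, -6.5]
gripper_width: -0.001
grasp_force: 4.3
t 13.97 q [ 1.542e+00  6.990e-01 -1.160e+00  2.008e+00  2.000e-03  6.880e-01
 -1.725e+00] p [ 0.4848 -0.2125  0.1577] F [-2.7 -5.  -6.5]
tilt 36.65 az 50.2 x [ 0.775 -0.632  0.008] y [-0.503 -0.625 -0.597]
top 50 ring z max/min [0.1395 0.1836] xy [ 0.472  -0.2169  0.164 ]
scene 109 ring z max/min [0.1374 0.1863] xy [ 0.4722 -0.2097  0.1732]
```

```bash
python3 -m jog '[[0,-0.15,-0.2,0],[0,-0.3,-0.4,0],[0,-0.45,-0.6,0],[0,-0.6,-0.8,0],[0,-0.63,-0.84,0],[0,-0.63,-0.84,0]]'; python3 - <<'E'
from h import *
st()
for n in('top','scene'):
    c=cam(n); P=cloud(c); hsv=cv2.cvtColor(c['pixels'],cv2.COLOR_RGB2HSV); u,v=np.meshgrid(range(640),range(400))
    m=((hsv[...,0]<6)|(hsv[...,0]>174))&(hsv[...,1]>150)&(hsv[...,2]>80)&(abs(P[...,0]-.48)<.07)&(abs(P[...,1]+.22)<.07)
    print(n,m.sum(),'ring z max/min',np.percentile(P[m][:,2],[2,98]).round(4), 'xy',P[m].mean(0).round(4))
a=np.radians(60.4); piv=np.array([.4197,-.3227])
o=bot.get_obs(); w,x,y,z=o['tool_rot']; R=Ro.from_quat([x,y,z,w]).as_matrix(); p=o['eef_pos']
r=p[:2]-piv; 
for dg in(3,6,9,12,15,18,19):
    t=np.radians(dg); Q=np.array([[np.cos(t),-np.sin(t)],[np.sin(t),np.cos(t)]])@r+piv; print(dg,(R.T@np.r_[Q-p[:2],0]*100).round(2))
E
```

```text
t: 14.57
eef_pos: [0.4847, -0.2124, 0.1678]
tool_rot: [-0.295, 0.895, -0.317, 0.109]
contact_force: [-2.7, -5.3, -8.1]
gripper_width: 0.0
grasp_force: 4.6
t 14.57 q [ 1.552  0.685 -1.174  2.002 -0.008  0.706 -1.727] p [ 0.4847 -0.2124  0.1678] F [-2.7 -5.3 -8.1]
tilt 36.65 az 50.3 x [ 0.775 -0.632  0.007] y [-0.503 -0.625 -0.597]
top 53 ring z max/min [0.1513 0.197 ] xy [ 0.4727 -0.2161  0.1762]
scene 118 ring z max/min [0.1474 0.1964] xy [ 0.4724 -0.2097  0.1837]
3 [-0.66  0.09 -0.07]
6 [-1.31  0.21 -0.17]
9 [-1.96  0.36 -0.28]
12 [-2.59  0.53 -0.42]
15 [-3.21  0.73 -0.57]
18 [-3.82  0.96 -0.75]
19 [-4.01  1.04 -0.81]
```

```bash
cat > meas.py <<'E'
from h import *
def arm():
    c=cam('top'); P=cloud(c); px=c['pixels']; piv=np.array([.4197,-.3227])
    r=np.hypot(P[...,0]-piv[0],P[...,1]-piv[1])
    m=(abs(P[...,2]-.150)<.008)&(px.max(-1)<60)&(abs(r-.185)<.025)
    k,l,s,ce=cv2.connectedComponentsWithStats(m.astype(np.uint8)); i=1+np.argmax(s[1:,4]); X=onz(c,*ce[i],.150)
    print('head',s[i,4],X.round(4),'az',np.degrees(np.arctan2(X[1]-piv[1],X[0]-piv[0])).round(2),'r',np.hypot(*(X[:2]-piv)).round(4))
    for n in('scene',):
        c=cam(n); P=cloud(c); hsv=cv2.cvtColor(c['pixels'],cv2.COLOR_RGB2HSV)
        m=((hsv[...,0]<6)|(hsv[...,0]>174))&(hsv[...,1]>150)&(hsv[...,2]>80)&(abs(P[...,0]-.46)<.08)&(abs(P[...,1]+.21)<.07)
        print('ring n',m.sum(),'z',np.percentile(P[m][:,2],[2,98]).round(4),P[m].mean(0).round(3))
if __name__=='__main__': st(); arm()
E
python3 meas.py; python3 -m jog '[[0,-0.12,-0.16,0],[-0.2,-0.1,-0.18,0],[-0.44,-0.06,-0.21,0],[-0.66,-0.03,-0.23,0],[-0.88,0.01,-0.26,0],[-1.1,0.05,-0.3,0],[-1.31,0.09,-0.33,0],[-1.31,0.09,-0.33,0]]'; python3 meas.py
```

```text
t 14.67 q [ 1.552  0.685 -1.174  2.002 -0.008  0.706 -1.727] p [ 0.4847 -0.2124  0.1677] F [-2.2 -5.3 -8.3]
tilt 36.65 az 50.3 x [ 0.775 -0.632  0.007] y [-0.503 -0.625 -0.597]
head 143 [ 0.5121 -0.1625  0.15  ] az 60.02 r 0.1849
ring n 117 z [0.1474 0.1965] [ 0.472 -0.21   0.184]
t: 15.43
eef_pos: [0.4727, -0.2066, 0.1697]
tool_rot: [-0.295, 0.895, -0.317, 0.109]
contact_force: [-2.3, -7.2, -8.6]
gripper_width: 0.003
grasp_force: 5.1
t 15.43 q [ 1.582  0.672 -1.193  2.029 -0.018  0.701 -1.719] p [ 0.4727 -0.2066  0.1697] F [-2.3 -7.2 -8.6]
tilt 36.63 az 50.2 x [ 0.775 -0.632  0.008] y [-0.504 -0.625 -0.597]
head 142 [ 0.4942 -0.1534  0.15  ] az 66.24 r 0.185
ring n 108 z [0.1504 0.1985] [ 0.461 -0.204  0.188]
```

```bash
python3 -m jog '[[-0.22,0.05,-0.04,0],[-0.43,0.1,-0.07,0],[-0.65,0.15,-0.11,0],[-0.86,0.2,-0.15,0],[-1.07,0.26,-0.2,0],[-1.28,0.32,-0.25,0],[-1.49,0.38,-0.3,0],[-1.7,0.45,-0.35,0],[-1.9,0.52,-0.4,0],[-2.1,0.6,-0.46,0],[-2.1,0.6,-0.46,0]]'; python3 meas.py
```

```text
t: 16.45
eef_pos: [0.4522, -0.2002, 0.1699]
tool_rot: [-0.294, 0.895, -0.318, 0.11]
contact_force: [-2.6, -8.0, -8.6]
gripper_width: -0.002
grasp_force: 5.7
t 16.45 q [ 1.634  0.656 -1.222  2.071 -0.03   0.692 -1.7  ] p [ 0.4522 -0.2002  0.1699] F [-2.6 -8.  -8.6]
tilt 36.63 az 50.0 x [ 0.774 -0.633  0.009] y [-0.504 -0.624 -0.597]
head 138 [ 0.4652 -0.1437  0.15  ] az 75.72 r 0.1847
ring n 98 z [0.1721 0.1981] [ 0.442 -0.197  0.191]
```

```bash
python3 -m jog '[[-0.15,0.06,-0.05,0],[-0.3,0.12,-0.09,0],[-0.46,0.18,-0.14,0],[-0.46,0.18,-0.14,0],[-0.46,0.18,-0.14,0]]'; python3 meas.py
```

```text
t: 16.97
eef_pos: [0.4475, -0.1993, 0.17]
tool_rot: [-0.294, 0.895, -0.318, 0.11]
contact_force: [-1.3, -8.8, -8.1]
gripper_width: -0.001
grasp_force: 5.9
t 16.97 q [ 1.647  0.653 -1.229  2.079 -0.032  0.692 -1.695] p [ 0.4475 -0.1993  0.17  ] F [-1.3 -8.8 -8.1]
tilt 36.64 az 49.9 x [ 0.774 -0.634  0.01 ] y [-0.504 -0.625 -0.597]
head 143 [ 0.4582 -0.1418  0.15  ] az 78.0 r 0.185
ring n 100 z [0.1706 0.1986] [ 0.438 -0.196  0.191]
```

```bash
python3 -m jog '[[0,0.18,0.24,0],[0,0.36,0.48,0],[0,0.54,0.72,0],[0,0.72,0.96,0],[0,0.9,1.2,0],[0,0.9,1.2,0]]'; python3 meas.py
```

```text
t: 17.57
eef_pos: [0.4478, -0.1993, 0.1549]
tool_rot: [-0.295, 0.894, -0.318, 0.11]
contact_force: [-1.0, -9.0, -7.9]
gripper_width: -0.001
grasp_force: 5.6
t 17.57 q [ 1.627  0.674 -1.204  2.089 -0.016  0.663 -1.693] p [ 0.4478 -0.1993  0.1549] F [-1.  -9.  -7.9]
tilt 36.66 az 49.9 x [ 0.774 -0.634  0.01 ] y [-0.504 -0.624 -0.597]
head 128 [ 0.46   -0.1417  0.15  ] az 77.44 r 0.1854
ring n 96 z [0.1572 0.1846] [ 0.438 -0.196  0.177]
```

```bash
python3 -m jog '[[0,0.18,0.24,0],[0,0.36,0.48,0],[0,0.54,0.72,0],[0,0.72,0.96,0],[0,0.84,1.12,0],[0,0.84,1.12,0]]'; python3 meas.py
```

```text
t: 18.17
eef_pos: [0.4477, -0.1958, 0.1415]
tool_rot: [-0.296, 0.895, -0.316, 0.109]
contact_force: [-0.2, 0.4, -0.1]
gripper_width: 0.004
grasp_force: 0.0
t 18.17 q [ 1.607  0.693 -1.184  2.1   -0.003  0.639 -1.691] p [ 0.4477 -0.1958  0.1415] F [-0.2  0.4 -0.1]
tilt 36.79 az 50.4 x [ 0.777 -0.63   0.007] y [-0.501 -0.625 -0.599]
head 138 [ 0.4594 -0.1418  0.15  ] az 77.64 r 0.1852
ring n 95 z [0.1578 0.1817] [ 0.439 -0.197  0.174]
```

```bash
python3 -m jog '[[0.3,0.2,-0.4,0],[0.4,0.2,-1.5,0],[0.4,0.2,-3,0],[0.4,0.2,-5,0],[0.4,0.2,-7.5,0],[0.4,0.2,-10.5,0],[0.4,0.2,-13.5,0],[0.4,0.2,-15,0],[0.4,0.2,-15,0],[0.4,0.2,-15,0]]'; python3 meas.py; python3 - <<'E'
from h import *
c=cam('top');d=cam('scene'); a=cv2.resize(c['pixels'][140:280,240:380,::-1],(400,400),interpolation=cv2.INTER_CUBIC); b=cv2.resize(d['pixels'][170:310,240:380,::-1],(400,400),interpolation=cv2.INTER_CUBIC)
cv2.imwrite('pics/s3.png',np.hstack([a,b]))
E
```

```text
t: 19.1
eef_pos: [0.3925, -0.2706, 0.261]
tool_rot: [-0.295, 0.895, -0.317, 0.11]
contact_force: [0.8, 0.8, -0.6]
gripper_width: -0.0
grasp_force: 0.0
t 19.1 q [ 1.901  0.572 -1.334  1.949 -0.1    0.992 -1.575] p [ 0.3925 -0.2706  0.261 ] F [ 0.8  0.8 -0.6]
tilt 36.7 az 50.1 x [ 0.775 -0.632  0.009] y [-0.503 -0.625 -0.598]
head 140 [ 0.4594 -0.1422  0.15  ] az 77.6 r 0.1848
ring n 87 z [0.1582 0.1827] [ 0.439 -0.197  0.175]
```

View pics/s3.png

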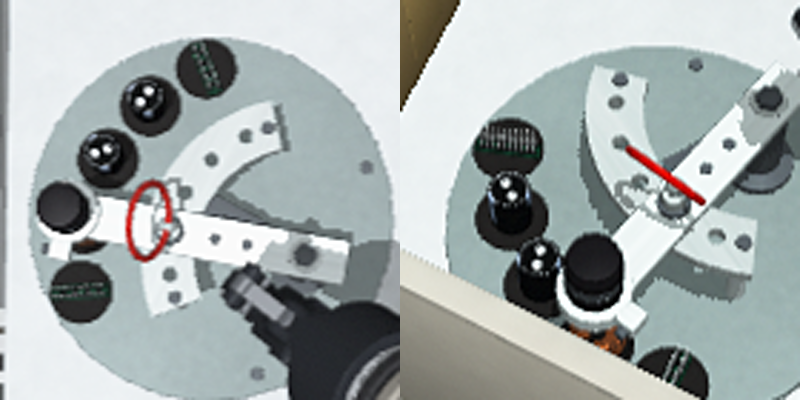

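The picture shows the camera head over the coil at (65,205) on the left and (590,270) on the right. The ring is free of the fingers and down at its home height, and both capacitors stand on their pads.

```bash
python3 -c "
from station import bot
print(bot.hand_in())"
```

```text
the job is handed in; nothing more can be done
None
```

The job is handed in at about 19 s of the 38 s allowed: by the camera images, the arm is one hole over with the camera above the coil, the pin is fully home, the parts stand where they were and the robot is clear. One brief reading of about 81 N showed on the wrist sensor, away from the stand, most likely from a joint reaching its stop; joint 7 was also held within 0.002 rad of its range limit.

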